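# Scoop carbide offcuts into the scrap canister and close its sprung bayonet lid

### The arm

A 6-joint arm with a two-finger parallel gripper is mounted at the origin on the work surface. World frame = base frame: x ahead of the robot, y to its left, z up, the work surface at z = 0. Lengths are in mm, angles in rad, forces in N, time in s.
With the tool pointing down it reaches from about 350 to 975 mm from the base axis. Payload 7.1 kg.
Tool frame: the origin (TCP) lies midway between the tips of the shut fingers; the grasp point (between the pads) lies 19 mm behind it (ctrl.hold_point_z is the distance from the TCP to the grasp point, in mm); x points along the fingers, y is the direction in which the jaws open and shut, and the axes are right-handed (so a half turn about x gives the same grasp; the last joint's range is limited). The gripper opens to 88 mm and grips with 3 to 60 N. Pads are 20 mm wide; open, the fingers measure 115 mm over their backs; the gripper's body (75 mm by 178 mm) begins 61 mm behind the grasp point.
Start: joints at [1.206, 0.423, 1.63, -0, 1.089, -0.019], TCP at [211.811, 587.997, 222.675] pointing down, gripper open.
Joint ranges: [-3, 3], [-0.9, 2.11], [0.09, 2.58], [-1.31, 4.45], [0.11, 2.69], [-2.54, 2.54]. Speed limits (rad/s): [2.39, 2.39, 3.01, 3.14, 3.14, 3.14].

### API

Orientations are given as a rotation vector (axis times angle).
In Python, from workcell import ctrl, get_image, calibration gives the robot as it stands.
- The arm moves only by the tool move_arm, never from a script. Its argument "rows" is a list of rows, each a list of 5 numbers: the shift along the world's x, y, z in mm, then the turn about the world's z in rad, then the closure, from -1 (fully open) to 1 (shut). In form: [[tx, ty, tz, roll, jaw], ...]. A call has 1 to 12 rows; each row is the pose to reach, as a shift and turn from the pose measured when the call began; what a row does not reach only later rows make up. A row lasts 1/8 s, in which the tool goes at most 62.5 mm and 10.7 degrees, less where a joint would pass 70% of its speed; a pose out of reach is approached as far as the arm can. A call with a gripper value outside its range is refused whole. The fingers move at their own pace and stop on an object; the grip force is fixed at half the most. Time passes only in rows, so rows that repeat a pose let the fingers close. It gives the time, the measured TCP pose, the force and the opening at its end, in the units of the state.
- ctrl.get_obs(): the state, without advancing time (a new reading comes with each control period).
- get_image(name): name is "scene" or "top"; returns the picture (480x640x3 uint8, blue, green, red); there is no depth.
- calibration(name): a dict with "fx", "fy", "cx", "cy" (pixels), "view" (4x4, takes a point from world to camera coordinates). Camera axes: x right, y up, looking along -z (the intrinsics and any distortion apply to the point x, -y, -z); pixel columns grow to the right and rows downward; lengths in mm; the calibration is good to about 2 mm. A picture is of the moment at which its call begins. calibration takes no time and is no camera call.
- ctrl.close_job(): hands the job in, once; it reports no verdict.
The state is a dict: "t": time; "qpos": joint angles; "qvel": joint speeds; "joint_torque": joint torques, N m; "ee_pos": TCP position; "orientation": TCP orientation; "ft_force": force on the tool from outside, world axes, zero at the start; "moment": the same for the moment, N m; "width": finger opening in mm.
Only numpy, scipy, OpenCV 4.12 (cv2) and the standard library are available. Lean on these libraries where they do the work, as an engineer would, in place of code of your own. Each camera call takes 0.05 s, during which the arm holds its last target.

### The job

With the hand scoop, move at least three of the six carbide offcuts from the steel tray into the open scrap canister (they are sharp: never touch them with the fingers), then lay the scoop back down flat on the bench and let go of it. Then close the canister with its bayonet lid: lower the two lugs through the notches of the mouth, push the lid down against the sprung seal and turn it clockwise (seen from above) a quarter turn until it meets the stop. Finish there still gripping the lid's handle and holding the lid seated, ready for the seal wire to be put on; leave the other things on the bench where they are.

Things in the scene. Friction and masses are not known exactly. Their poses are not given: they have to be found in the camera images.
- canister: open steel scrap canister bolted to the bench, 120 mm outer diameter, 110 mm high, wall 2.5 mm, floor 3 mm thick; three foot clamps reach 80 mm from its axis. Its mouth has two notches, at +x and -x, for the lid's lugs. Origin at the centre of its underside, z up
- mouth (a point): centre of the canister's mouth, level with the top of its 6 mm thick flange, 110 mm above the bench; axes as the canister. The flange has a round hole of 84 mm diameter and two notches 27 mm wide, at +x and -x, reaching 50 mm from the axis; a dark tab on the outside marks each
- canister_inside (a point): point on the canister's axis inside it, 35 mm above its underside; an offcut is inside when its centre is within 62 mm of this point
- seat (a point): point of the bayonet track under the flange. Clockwise from each notch its underside lies 8 mm below the flange's top; after 60 deg it steps up 2 mm into the seat, which ends at a stop: a lug turns at most 1.40 rad clockwise from the middle of its notch. A stop blocks the other way at once. This point: middle of the seat for the +x notch, 46 mm from the axis, 6 mm below the flange's top
- seal (a joint): travel of the sprung seal ring (rubber face, inner diameter 103 mm, outer 116 mm) on the flange round the mouth: 0 = up, face 12 mm above the flange's top; 0.012 = pressed flush with it. It takes 2.4 N + 1.2 N per mm: 9.6 N with the lid in its seat (about 0.006), 14.4 N at 0.010. The lugs turn freely only while it is pressed beyond 0.008
- lid: steel bayonet lid, 0.3 kg, right way up on the bench, 56 mm high: plug of 78 mm diameter, 17 mm high, with two lugs at its foot at +x and -x (18 mm wide, 5 mm thick, tips 46 mm from the axis); disc of 114 mm diameter, 17 to 22 mm up; black bar handle on top, 56 mm long along x, 14 mm thick, 22 to 56 mm up. Origin at the centre of its underside, z up; a half turn about z changes nothing
- lid_grip (a point): point on the lid's axis in its bar handle, 46 mm above the lid's origin, where to grip across the 14 mm thickness; axes as the lid. Heights of the lid's origin above the canister's underside: 105 mm where the disc meets the raised seal, below 97 mm for turning, 99 mm in the seat
- tray: fixed open steel tray with the offcuts: floor 150 mm (x) by 80 mm (y) inside, 4 mm thick; side walls 3 mm thick, 32 mm high; end walls slope outwards from 75 to 91 mm from the middle at their 32 mm high tops. Origin at the centre of its underside, z up. At the start the offcuts lie in the +x half; the -x half is empty
- tray_floor (a point): centre of the tray's inner floor
- scoop: hand scoop, 0.2 kg, flat on the bench: open smooth steel bucket 60 mm long (x), 60 mm wide, walls 2 mm, back wall at -x 34 mm high, friction about 0.3 with the offcuts. A straight black handle, 16 mm wide (y), 18 mm thick, rises backwards from the back wall at 33.7 deg to x -120 mm, height 82 mm. Origin at the centre of the bucket's underside, x from handle to lip, z up
- scoop_grip (a point): point on the middle line of the scoop's handle where to grip across its 16 mm width: 82 mm behind and 57 mm above the scoop's origin
- scoop_lip (a point): middle of the scoop's lip edge, 30 mm in front of its origin, level with the underside; axes as the scoop. The lip is bevelled over 18 mm to a thin edge, the raked side walls begin 12 mm behind it
- offcut0: carbide rod offcut 1: a dark grey cylinder 12 mm in diameter, 13 mm long, 22 g, sharp-edged and slippery; origin at its centre, x along its axis; lies in the tray at the start
- offcut1: carbide rod offcut 2: a dark grey cylinder 12 mm in diameter, 13 mm long, 22 g, sharp-edged and slippery; origin at its centre, x along its axis; lies in the tray at the start
- offcut2: carbide rod offcut 3: a dark grey cylinder 12 mm in diameter, 13 mm long, 22 g, sharp-edged and slippery; origin at its centre, x along its axis; lies in the tray at the start
- offcut3: carbide rod offcut 4: a dark grey cylinder 12 mm in diameter, 13 mm long, 22 g, sharp-edged and slippery; origin at its centre, x along its axis; lies in the tray at the start
- offcut4: carbide rod offcut 5: a dark grey cylinder 12 mm in diameter, 13 mm long, 22 g, sharp-edged and slippery; origin at its centre, x along its axis; lies in the tray at the start
- offcut5: carbide rod offcut 6: a dark grey cylinder 12 mm in diameter, 13 mm long, 22 g, sharp-edged and slippery; origin at its centre, x along its axis; lies in the tray at the start
- tin: bystander: closed round aluminium tin, 86 mm diameter, 36 mm high; origin at the centre of its underside
- pack: bystander: clear flat box of five end mills lying on the bench, 78 by 58 by 20 mm; origin at the centre of its underside
- tube: bystander: clear square tube with one end mill, 75 by 14 by 14 mm, lying; origin at the centre of its underside
- caliper: bystander: steel caliper with a black slider, 200 mm long, lying; origin under the middle of its beam
- marker: bystander: black marker pen, 130 by 13 by 13 mm, lying; origin at the centre of its underside
Things that resemble listed ones, but are neither listed nor needed, are in the scene too. What is shaped like the lid but yellow is not meant.

How it is judged:
By the outcome, as a careful person would: the job done as asked, in the order asked, and still so for the second after the job is handed in, while the arm keeps its last pose, push and grip.
It also fails if it takes over 72 s, if anything falls off the work surface, if the arm or the gripper's body presses on something with over 40 N, if the wrist force passes 120 N, or if a joint passes its speed limit or range.

## Working session

There is one attempt and no reset: what is moved stays moved. The work goes in short steps, Python scripts to look and compute and a tool call to move; the robot and the scene stay as the last step left them, time stands still between calls to the robot, and variables do not carry over. Pictures are saved under pics/ and viewed, and the job is handed in when it is done.

Besides the shell and the picture viewer there is one more tool, called after "Request:" in YAML: its name, and indented under it one key for each argument. move_arm: Moves the arm, as the interface text tells. Its arguments: {"type":"object","properties":{"rows":{"type":"array"}},"required":["rows"]}

```bash
mkdir -p pics; ls; python3 - <<'E'
from workcell import ctrl,get_image,calibration
import cv2
for n in("scene","top"):
    cv2.imwrite(f"pics/{n}0.png",get_image(n)); c=calibration(n); print(n,c)
print(ctrl.get_obs()); print(ctrl.hold_point_z)
E
```

```text
pics
scene {'fx': 516.9405883398854, 'fy': 516.9405883398854, 'cx': 320.5662331345084, 'cy': 236.40133233180805, 'view': array([[-2.82770012e-02,  9.99592839e-01, -3.81661757e-03,
        -5.97700485e+01],
       [-7.16142276e-01, -1.75945416e-02,  6.97732522e-01,
         2.79944991e+02],
       [ 6.97381281e-01,  2.24630245e-02,  7.16348212e-01,
        -1.32769663e+03],
       [ 0.00000000e+00,  0.00000000e+00,  0.00000000e+00,
         1.00000000e+00]])}
top {'fx': 539.9652853263492, 'fy': 539.9652853263492, 'cx': 319.15952154160794, 'cy': 234.43977803047622, 'view': array([[-8.02043486e-02, -9.96771102e-01,  3.82536952e-03,
         9.97201477e+01],
       [ 9.74092669e-01, -7.75642851e-02,  2.12431765e-01,
        -4.94643005e+02],
       [-2.11449132e-01,  2.07642157e-02,  9.77168415e-01,
        -1.11535203e+03],
       [ 0.00000000e+00,  0.00000000e+00,  0.00000000e+00,
         1.00000000e+00]])}
{'t': 0.1, 'qpos': array([ 1.20596458e+00,  4.23765336e-01,  1.63064290e+00,  2.95221529e-07,
        1.08859730e+00, -1.90004296e-02]), 'qvel': array([ 0.00154125, -0.00196539, -0.00142166, -0.00105001,  0.00017714,
       -0.00085022]), 'joint_torque': array([-1.69205523e-04, -5.45614100e+01, -2.74323732e+01,  6.44979766e-02,
        1.88493286e-02, -7.72179828e-05]), 'ee_pos': array([211.65097168, 587.51575101, 221.96734062]), 'orientation': array([ 0.27028681,  1.55397787, -0.27247435]), 'ft_force': array([ 0.39788188, -0.10297961,  0.45666915]), 'moment': array([-0.02574244, -0.02720246, -0.01732555]), 'width': 87.78174970821573}
18.700000000000003
```

View pics/scene0.png

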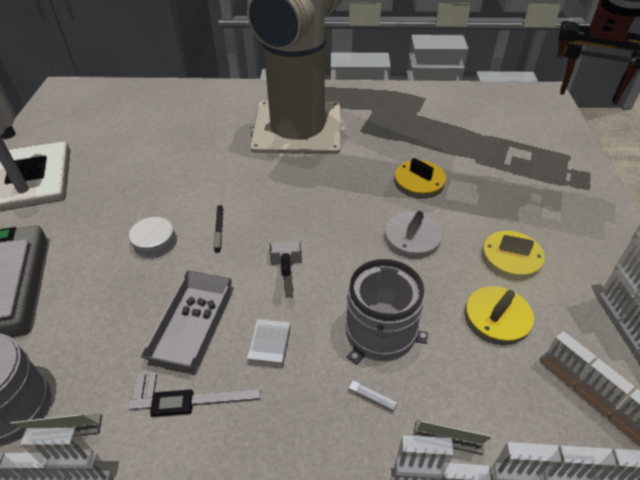

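View pics/top0.png

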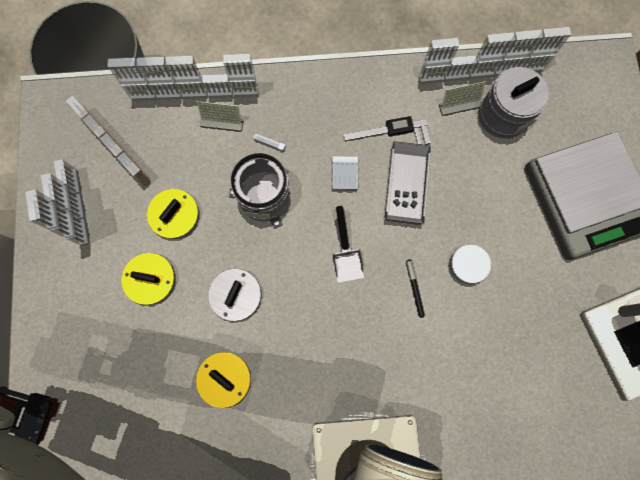

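The scene view shows the scoop at (286,258), tray at (190,320), canister at (385,305) and grey lid at (413,234). In the top view the same four are at (346,250), (407,183), (260,185) and (234,295). The yellow and orange lid shapes are decoys. Next I'll measure these.

```bash
cat > h.py <<'E'
import numpy as np,cv2
from workcell import ctrl,get_image,calibration
def ray(n,u,v):
    c=calibration(n);V=c['view'];R=V[:3,:3];t=V[:3,3]
    d=np.array([(u-c['cx'])/c['fx'],-(v-c['cy'])/c['fy'],-1.]);return -R.T@t,R.T@d
def pl(n,u,v,z):
    o,d=ray(n,u,v);return (o+d*(z-o[2])/d[2])[:2]
def pr(n,p):
    c=calibration(n);V=c['view'];q=V[:3,:3]@np.array(p,float)+V[:3,3]
    return np.array([c['cx']+c['fx']*q[0]/-q[2],c['cy']-c['fy']*q[1]/-q[2]])
def crop(n,im,x0,y0,x1,y1,s):
    cv2.imwrite(n,cv2.resize(im[y0:y1,x0:x1],None,fx=s,fy=s,interpolation=cv2.INTER_CUBIC))
E
python3 - <<'E'
from h import *
t=cv2.imread('pics/top0.png');s=cv2.imread('pics/scene0.png')
crop('pics/t_a.png',t,320,130,440,290,4 if 0 else 3.7)
crop('pics/t_b.png',t,195,140,305,330,3.1)
crop('pics/s_a.png',s,130,190,310,380,3.1)
a=np.hstack([cv2.imread('pics/t_a.png')[:590],]);
E
```

```text
(no output)
```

View pics/t_a.png

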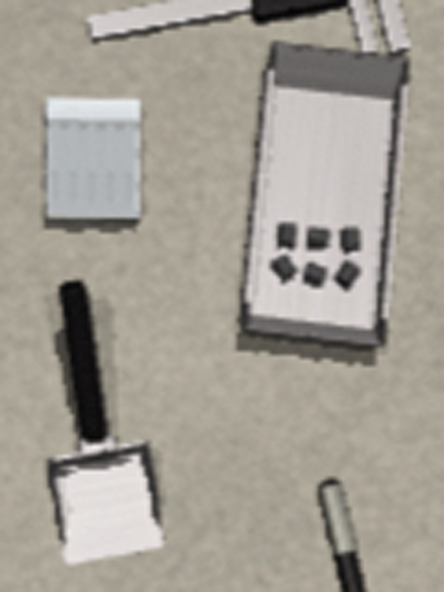

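View pics/t_b.png

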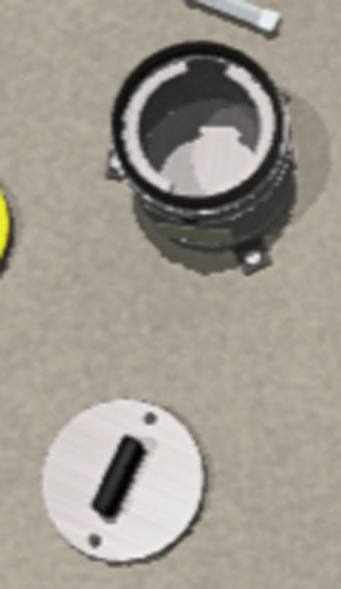

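View pics/s_a.png

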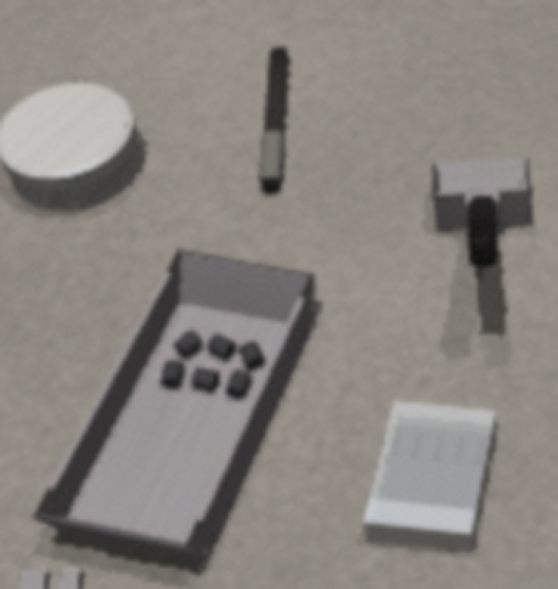

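```bash
python3 - <<'E'
from h import *
t=cv2.imread('pics/top0.png');s=cv2.imread('pics/scene0.png')
crop('pics/t_c.png',t,222,145,302,230,7)
crop('pics/s_c.png',s,340,255,435,365,5.4)
# lid disc grey/white mask top
def comp(im,mask,name,seed):
    n,l,st,c=cv2.connectedComponentsWithStats(mask.astype(np.uint8));i=l[seed[1],seed[0]];return l==i,st[i],c[i]
def P(u,v,z,n='top'): return pl(n,u,v,z).round(1)
f=lambda x,y:(320+x/3.7,130+y/3.7)
a=f(66,560);b=f(162,545);L=P(*a,0);R=P(*b,0);print('lip',L,R,np.linalg.norm(L-R),(L+R)/2)
# black handle in both views
g=cv2.cvtColor(t,cv2.COLOR_BGR2HSV)
for nm,im,roi in(('top',t,(330,195,362,255)),('scene',s,(275,245,300,285))):
    x0,y0,x1,y1=roi;m=(im[y0:y1,x0:x1].max(2)<45).astype(np.uint8)
    n,l,st,c=cv2.connectedComponentsWithStats(m);i=1+st[1:,4].argmax();ys,xs=np.where(l==i)
    print(nm,st[i],c[i]+[x0,y0],cv2.minAreaRect(np.c_[xs+x0,ys+y0].astype(np.float32)))
# tray corners in top
for p in [(276,42),(410,52),(243,330),(383,343)]:
    print('traytop32',P(*f(*p),32))
for p in [(275,88),(398,98),(247,318),(380,332)]:
    print('trayfloor4',P(*f(*p),4))
x0,y0,x1,y1=390,175,425,220
m=(t[y0:y1,x0:x1].max(2)<80).astype(np.uint8);n,l,st,c=cv2.connectedComponentsWithStats(m)
for i in range(1,n):
    if st[i,4]>5: print(st[i],c[i]+[x0,y0],P(*(c[i]+[x0,y0]),10))
E
```

```text
lip [402.8  26. ] [407.3 -32.4] 58.57311670041129 [405.05  -3.2 ]
top [  6  11  13  43 295] [342.04745763 227.33898305] ((342.010009765625, 227.0699920654297), (42.850677490234375, 7.071067810058594), 81.8698959350586)
scene [  6   9  10  23 176] [285.34090909 264.75568182] ((285.5, 265.0), (9.0, 22.0), 0.0)
traytop32 [ 709.3 -130.3]
traytop32 [ 696.3 -212.2]
traytop32 [528.4 -90.4]
traytop32 [ 513.7 -173.1]
trayfloor4 [ 689.7 -131.4]
trayfloor4 [ 676.9 -208. ]
trayfloor4 [542.3 -97.8]
trayfloor4 [ 527.  -178.3]
[33 11  2 11 11] [423.81818182 191.        ] [ 592.7 -187.7]
[ 5 16  4  6 23] [396.56521739 193.60869565] [ 591.4 -124.9]
[13 17  5  5 22] [405.13636364 194.18181818] [ 588.5 -144.2]
[22 17  5  6 24] [413.83333333 194.58333333] [ 586.  -163.9]
[32 23  2 11 11] [422.81818182 203.        ] [ 564.6 -182. ]
[ 4 25  5  6 20] [396.15 202.15] [ 571.4 -121.7]
[12 27  5  5 19] [404.21052632 204.10526316] [ 565.3 -139.5]
[21 26  6  7 24] [413.25 203.75] [ 564.5 -160.1]
[31 35  3 10 16] [422.125 215.75 ] [ 535.  -176.8]
```

View pics/t_c.png

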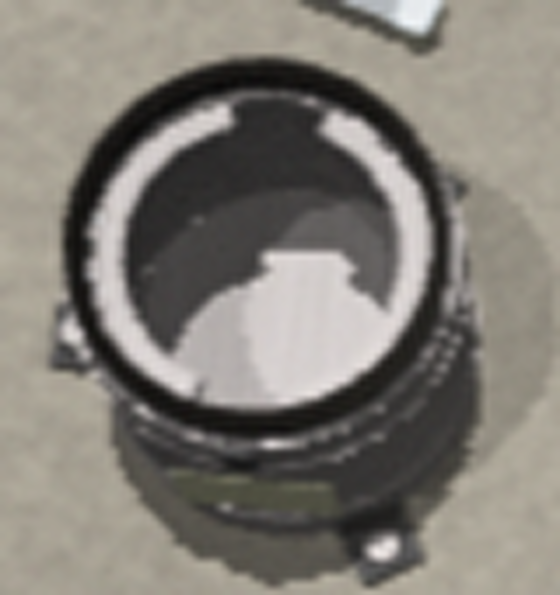

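View pics/s_c.png

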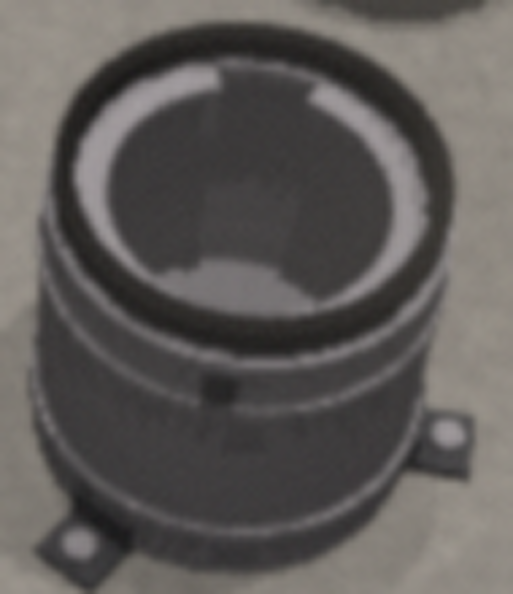

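```bash
python3 - <<'E'
from h import *
t=cv2.imread('pics/top0.png');s=cv2.imread('pics/scene0.png')
def fitc(P):
    P=np.array(P);A=np.c_[2*P,np.ones(len(P))];x=np.linalg.lstsq(A,(P**2).sum(1),rcond=None)[0];return x[:2].round(1),round(float(np.sqrt(x[2]+x[:2]@x[:2])),1)
T=lambda x,y:(222+x/7,145+y/7); S=lambda x,y:(340+x/5.4,255+y/5.4)
print('seal top', fitc([pl('top',*T(*p),122) for p in [(65,240),(447,245),(258,57),(120,120),(385,110)]]))
print('seal scene', fitc([pl('scene',*S(*p),122) for p in [(55,180),(453,190),(250,22),(110,75),(400,80)]]))
print('top farnotch',[pl('top',*T(*p),110).round(1) for p in [(237,112),(325,120)]])
print('scene nearnotch',[pl('scene',*S(*p),110).round(1) for p in [(220,83),(313,95)]])
# tab
o,d=ray('scene',*S(218,390)); print('tab ray at z 95/100:',(o+d*(97-o[2])/d[2]).round(1))
o,d=ray('top',*T(242,465)); print('top tab z97',(o+d*(97-o[2])/d[2]).round(1))
# holder: lid
for n,im,roi in(('top',t,(205,265,265,325)),('scene',s,(380,205,447,262))):
    x0,y0,x1,y1=roi;h=cv2.cvtColor(im[y0:y1,x0:x1],cv2.COLOR_BGR2HSV)
    m=(h[...,2]<50).astype(np.uint8);k,l,st,c=cv2.connectedComponentsWithStats(m)
    for i in range(1,k):
        if st[i,4]>40:
            ys,xs=np.where(l==i);print(n,'handle',st[i],(c[i]+[x0,y0]).round(1),cv2.minAreaRect(np.c_[xs+x0,ys+y0].astype(np.float32)))
B=lambda x,y:(195+x/3.1,140+y/3.1)
print('disc',fitc([pl('top',*B(*p),22) for p in [(42,482),(205,478),(125,399),(125,562),(66,423),(180,422)]]))
print('screws',[pl('top',*B(*p),22).round(1) for p in [(150,418),(94,541)]])
print('bar top ends',[pl('top',*B(*p),56).round(1) for p in [(134,440),(104,514)]])
# scoop handle
M=np.array
f=lambda x,y:(320+x/3.7,130+y/3.7)
print('scoop handle tail',pl('top',*f(74,285),85).round(1),'wall back',[pl('top',*f(*p),34).round(1) for p in [(50,462),(148,446)]])
x0,y0=205,265
E
```

```text
seal top (array([613. , 177.6]), 56.5)
seal scene (array([615.3, 182.2]), 57.0)
top farnotch [array([657.9, 182. ]), array([653.3, 155.6])]
scene nearnotch [array([571.4, 175. ]), array([575.5, 202.8])]
tab ray at z 95/100: [673.7 170.   97. ]
top tab z97 [551.2 187.8  97. ]
top handle [ 20  16  16  26 152] [233.  294.2] ((232.9000244140625, 293.70001220703125), (7.602630615234375, 25.491172790527344), 26.56505012512207)
disc (array([388.8, 252.7]), 56.9)
screws [array([430.8, 231.6]), array([348. , 274.7])]
bar top ends [array([411.4, 239. ]), array([362.8, 261.6])]
scoop handle tail [550.   11.6] wall back [array([457.2,  32. ]), array([462.1, -26.6])]
```

```bash
cat >> h.py <<'E'
def tri(a,b):
    o1,d1=ray('top',*a);o2,d2=ray('scene',*b);A=np.c_[d1,-d2];x=np.linalg.lstsq(A,o2-o1,rcond=None)[0]
    p,q=o1+d1*x[0],o2+d2*x[1];return ((p+q)/2).round(1),(p-q).round(1)
E
python3 - <<'E'
from h import *
s=cv2.imread('pics/scene0.png')
crop('pics/s_d.png',s,262,230,312,290,9.5)
crop('pics/s_e.png',s,380,200,450,265,8)
print('handle mid',tri((342.0,227.3),(285.3,264.8)))
print('base',pl('top',365.5,419.5,10),pl('scene',296.5,149,10))
A=lambda x,y:(130+x/3.1,190+y/3.1)
print('tray top32 scene',[pl('scene',*A(*p),32).round(1) for p in [(180,252),(315,275),(38,518),(205,572)]])
print('tray floor scene',[pl('scene',*A(*p),4).round(1) for p in [(180,305),(293,325),(72,522),(192,550)]])
print('offc',[pl('scene',*A(*p),10).round(1) for p in [(172,374),(205,380),(238,383),(188,344),(221,347),(251,356)]])
from scipy.spatial.transform import Rotation as R
o=ctrl.get_obs();print(R.from_rotvec(o['orientation']).as_matrix().round(3),o['qpos'])
E
```

```text
handle mid (array([513. ,  10. ,  52.2]), array([ 0.1, -1.7,  0.1]))
base [108.08504119  -5.78311936] [106.29309664   4.79422923]
tray top32 scene [array([ 515.7, -168.8]), array([531.2, -86.2]), array([ 695.8, -204.8]), array([ 724.2, -112.8])]
tray floor scene [array([ 533.3, -170.4]), array([ 546.6, -100.6]), array([ 681.1, -197.6]), array([ 696.1, -130.2])]
offc [array([ 588. , -162.5]), array([ 591.7, -142.8]), array([ 593.2, -123.7]), array([ 566.5, -157.7]), array([ 568.2, -138.2]), array([ 574.2, -119.7])]
[[-0.001  0.339  0.941]
 [-0.001  0.941 -0.339]
 [-1.    -0.001 -0.   ]] [ 1.20596458e+00  4.23765336e-01  1.63064290e+00  2.95221529e-07
  1.08859730e+00 -1.90004296e-02]
```

View pics/s_d.png

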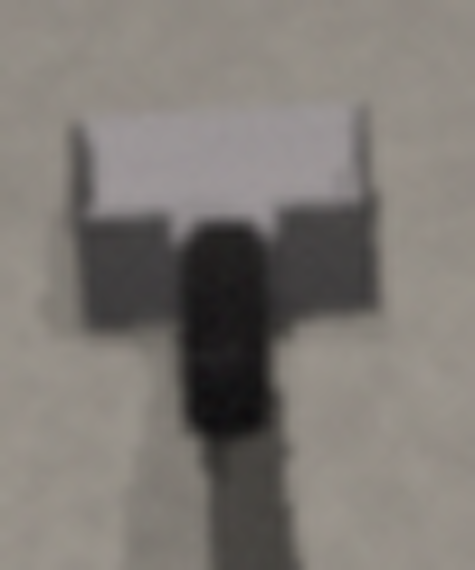

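View pics/s_e.png

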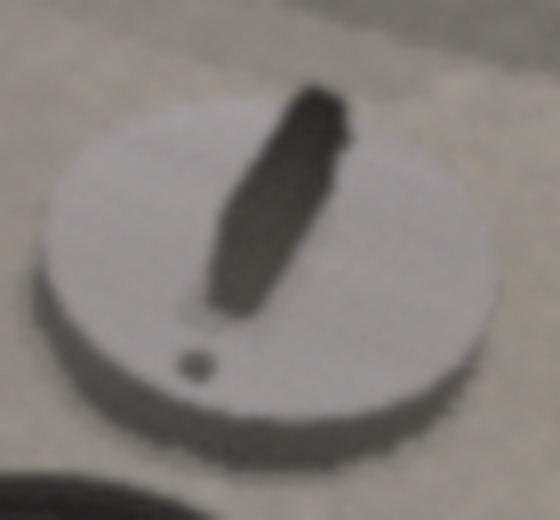

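Scoop grip point: about (518,10,57), yaw 0.105, and the handle's mid-height triangulates to 52 mm as the model says. Moving above it.

Request:
move_arm:
  rows:
    - [15,-29,0,0.1,-1]
    - [42,-80,0,0.2,-1]
    - [72,-137,0,0.3,-1]
    - [102,-194,0,0.4,-1]
    - [132,-250,0,0.451,-1]
    - [162,-306,-20,0.451,-1]
    - [192,-362,-40,0.451,-1]
    - [222,-418,-60,0.451,-1]
    - [252,-474,-70,0.451,-1]
    - [280,-527,-80,0.451,-1]
    - [298,-562,-80,0.451,-1]
    - [306.3,-577.2,-85,0.451,-1]

```text
t: 1.6
ee_pos: [519.1, 7.8, 136.7]
orientation: [-0.081, 1.569, 0.079]
ft_force: [-0.2, 0.4, -0.6]
width: 87.8
```

```bash
python3 - <<'E'
from h import *
o=ctrl.get_obs();print(o['t'],o['ee_pos'],o['qpos'].round(2),o['ft_force'])
for n in("scene","top"): cv2.imwrite(f"pics/{n}1.png",get_image(n))
crop('pics/s1.png',cv2.imread('pics/scene1.png'),230,180,350,300,5)
crop('pics/t1.png',cv2.imread('pics/top1.png'),300,180,400,290,5)
E
```

```text
1.6 [519.10177746   7.76370212 136.68521169] [-0.01  0.39  1.92 -0.    0.82 -1.68] [-0.22203473  0.42143788 -0.62151583]
```

View pics/s1.png

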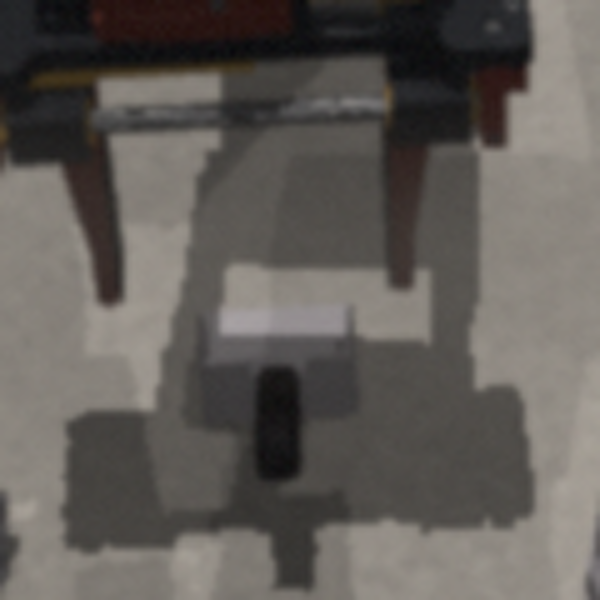

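View pics/t1.png

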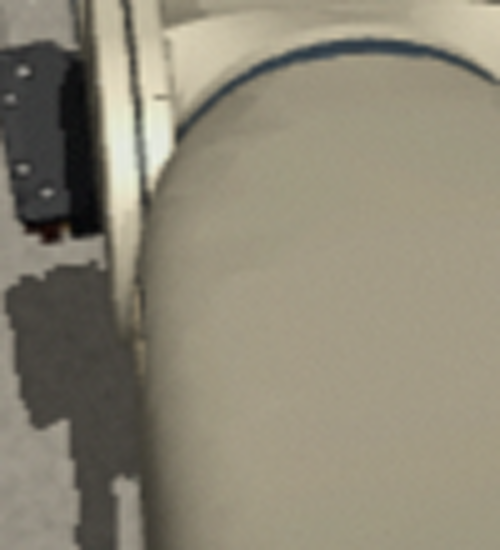

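```bash
python3 - <<'E'
from h import *
o=ctrl.get_obs();print(pr('scene',o['ee_pos']),'seen',(230+255/5,180+297/5))
p=o['ee_pos'];ya=1.676
for w in(44,-44): print(pr('scene',p+[w*np.cos(ya),w*np.sin(ya),0]))
E
```

```text
[281.46443194 234.06349711] seen (281.0, 239.4)
[307.60544822 232.56238481]
[255.18828712 235.57236899]
```

The scene view puts the tool within 1 mm sideways, so I'll descend and grip.

Request:
move_arm:
  rows:
    - [-0.5,1.5,-20,0,-1]
    - [-0.8,2.2,-50,0,-1]
    - [-0.8,2.2,-80,0,-1]
    - [-0.8,2.2,-98,0,-1]
    - [-0.8,2.2,-98.4,0,-1]
    - [-0.8,2.2,-98.4,0,1]
    - [-0.8,2.2,-98.4,0,1]
    - [-0.8,2.2,-98.4,0,1]
    - [-0.8,2.2,-98.4,0,1]
    - [-0.8,2.2,-98.4,0,1]

```text
t: 2.95
ee_pos: [517.2, 11.4, 38.0]
orientation: [-0.081, 1.57, 0.079]
ft_force: [-0.8, 0.2, 0.4]
width: 41.1
```

Request:
move_arm:
  rows:
    - [0,0,0,0,1]
    - [0,0,0,0,1]
    - [0,0,0,0,1]
    - [0,0,0,0,1]
    - [0,0,0,0,1]

```text
t: 3.58
ee_pos: [517.2, 11.4, 38.0]
orientation: [-0.082, 1.57, 0.08]
ft_force: [0.0, -0.4, -0.7]
width: 15.8
```

Request:
move_arm:
  rows:
    - [0,0,10,0,1]
    - [0,0,30,0,1]
    - [0,0,55,0,1]
    - [0,0,70,0,1]
    - [0,0,70,0,1]

```text
t: 4.2
ee_pos: [518.0, 11.4, 109.2]
orientation: [-0.082, 1.568, 0.079]
ft_force: [0.5, 0.3, -2.8]
width: 15.6
```

```bash
python3 - <<'E'
from h import *
o=ctrl.get_obs();print(o['t'],o['ee_pos'],o['ft_force'],o['moment'])
for n in("scene",): cv2.imwrite(f"pics/{n}2.png",get_image(n))
crop('pics/s2.png',cv2.imread('pics/scene2.png'),230,180,350,300,5)
# predicted flat scoop points
for nm,q in dict(lipL=(30,30,0),lipR=(30,-30,0),backTL=(-30,30,34),backTR=(-30,-30,34),tail=(-120,0,82)).items():
    a=np.pi+0.105;c,s=np.cos(a),np.sin(a);g=o['ee_pos']+[0,0,18.7];l=np.array(q)-[-82,0,57]
    w=g+[c*l[0]-s*l[1],s*l[0]+c*l[1],l[2]];u=pr('scene',w);print(nm,u.round(1),((u-[230,180])*5).round())
E
```

```text
4.2 [518.04279246  11.38555225 109.15952736] [ 0.54856407  0.29659252 -2.80809395] [ 0.01497792 -0.16852926 -0.00818495]
lipL [267.5 217.4] [188. 187.]
lipR [298.8 215.7] [344. 178.]
backTL [266.2 226.7] [181. 234.]
backTR [299.7 224.8] [348. 224.]
tail [282.8 243.7] [264. 319.]
```

View pics/s2.png

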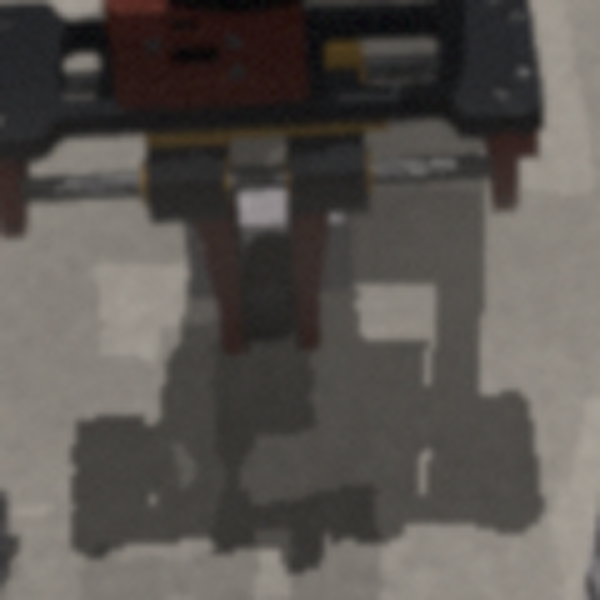

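```bash
python3 - <<'E'
from h import *
t=cv2.imread('pics/top0.png');s=cv2.imread('pics/scene0.png')
crop('pics/t_f.png',t,378,134,438,230,6.2)
crop('pics/s_f.png',s,140,265,240,375,5.4)
E
```

```text
(no output)
```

View pics/t_f.png

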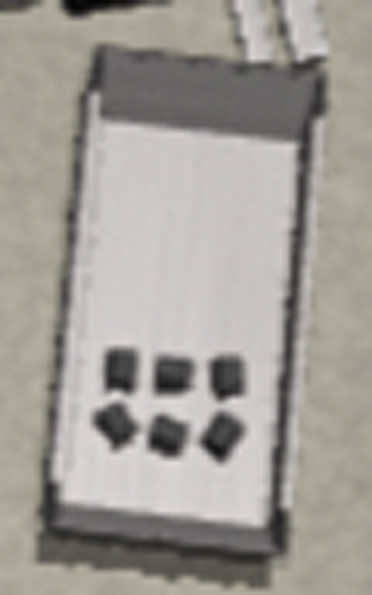

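View pics/s_f.png

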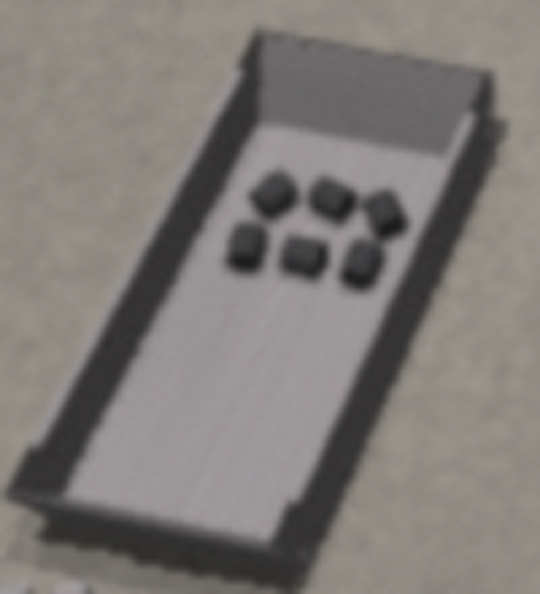

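```bash
python3 - <<'E'
from h import *
T=lambda p:(378+p[0]/6.2,134+p[1]/6.2); S=lambda p:(140+p[0]/5.4,265+p[1]/5.4)
P=lambda L,n,z:np.array([pl(n,*(T(p) if n=='top' else S(p)),z) for p in L])
ft=P([(62,497),(265,525),(298,140),(105,122)],'top',4);print('floor top\n',ft.round(1))
rt=P([(45,525),(282,550),(325,68),(98,48)],'top',32);print('rim top\n',rt.round(1),rt.mean(0))
rs=P([(492,75),(258,32),(15,490),(298,552)],'scene',32);print('rim scene\n',rs.round(1),rs.mean(0))
fs=P([(440,155),(258,125),(68,495)],'scene',4);print('floor scene\n',fs.round(1))
for A in(rt,rs):
    for i in range(4): d=A[(i+1)%4]-A[i];print(np.hypot(*d).round(1),np.arctan2(d[1],d[0]).round(3))
tp=P([(121,370),(173,375),(227,377),(115,427),(168,435),(222,437)],'top',10)
sp=P([(362,264),(303,257),(246,248),(386,214),(331,198),(274,195)],'scene',10)
o=(tp+sp)/2;print((tp-sp).round(1))
C=np.array([612.,-150]);a=np.pi-.205;ux=np.array([np.cos(a),np.sin(a)]);uy=np.array([-ux[1],ux[0]])
print(np.c_[(o-C)@ux,(o-C)@uy].round(1), ((rt-C)@uy).round(1),((rs-C)@uy).round(1),((rt-C)@ux).round(1),((rs-C)@ux).round(1))
E
```

```text
floor top
 [[ 546.3 -101.1]
 [ 529.8 -174.2]
 [ 677.  -204.5]
 [ 689.8 -132.9]]
rim top
 [[ 529.6  -89.6]
 [ 513.7 -173.1]
 [ 694.1 -211. ]
 [ 708.5 -128.3]] [ 611.49456114 -150.49839727]
rim scene
 [[ 531.6  -87.1]
 [ 514.8 -169.5]
 [ 693.3 -204.6]
 [ 711.6 -116.8]] [ 612.84385909 -144.50101898]
floor scene
 [[ 544.1 -106.5]
 [ 532.8 -171.1]
 [ 678.  -199.4]]
85.0 -1.759
184.4 -0.207
83.9 1.398
183.1 2.928
84.2 -1.772
181.9 -0.194
89.7 1.366
182.4 2.978
[[-2.9 -3.9]
 [-4.  -3. ]
 [-3.3 -3.4]
 [-4.1 -3.6]
 [-2.6 -3.2]
 [-4.1 -3.7]]
[[ 24.2 -20.5]
 [ 23.   -0.9]
 [ 21.7  18.8]
 [ 45.5 -20.6]
 [ 46.8  -0.6]
 [ 44.3  18.7]] [-42.4  42.6  43.  -40.9] [-45.2  38.9  36.9 -52.8] [ 93.   91.5 -92.8 -90.1] [ 91.5  91.2 -90.7 -90.7]
```

```bash
python3 - <<'E'
from h import *
print(pr('scene',[518.,11.4,109.2]))
C=np.array([612.2,-148.8]);a=np.pi-.205;ux=np.array([np.cos(a),np.sin(a)])
for lip in(2,6,40,62,70,75): print(lip,(C+ux*(lip-112)).round(1))
E
```

```text
[283.6346909  245.14820656]
2 [ 719.9 -171.2]
6 [ 716.  -170.4]
40 [ 682.7 -163.5]
62 [ 661.2 -159. ]
70 [ 653.3 -157.3]
75 [ 648.4 -156.3]
```

Scene decodes sideways position well; the top view reads about 3.5 mm low in y. Moving the scoop over the empty half of the tray.

Request:
move_arm:
  rows:
    - [15,-13,0,-0.03,1]
    - [50,-45,0,-0.1,1]
    - [90,-81,0,-0.2,1]
    - [130,-117,0,-0.28,1]
    - [165,-149,0,-0.31,1]
    - [190,-171,0,-0.31,1]
    - [200.7,-180.7,0,-0.31,1]
    - [200.7,-180.7,-5,-0.31,1]
    - [200.7,-180.7,-25,-0.31,1]
    - [200.7,-180.7,-40,-0.31,1]
    - [200.7,-180.7,-45,-0.31,1]
    - [200.7,-180.7,-45,-0.31,1]

```text
t: 5.75
ee_pos: [717.6, -168.9, 62.6]
orientation: [0.162, 1.566, -0.164]
ft_force: [0.3, -0.8, -2.3]
width: 15.8
```

```bash
python3 - <<'E'
from h import *
o=ctrl.get_obs();print(o['t'],o['ee_pos'],o['ft_force'],o['moment'])
for n in("scene","top"): cv2.imwrite(f"pics/{n}3.png",get_image(n))
crop('pics/s3.png',cv2.imread('pics/scene3.png'),120,220,260,380,3.7)
crop('pics/t3.png',cv2.imread('pics/top3.png'),360,110,460,240,4.5)
E
```

```text
5.75 [ 717.62609422 -168.88251755   62.62709495] [ 0.31512122 -0.80729537 -2.30695174] [ 0.00383291 -0.11325473 -0.02897927]
```

View pics/s3.png

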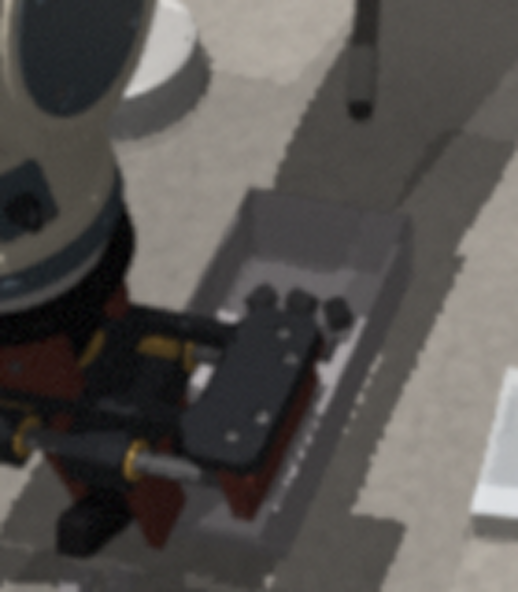

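View pics/t3.png

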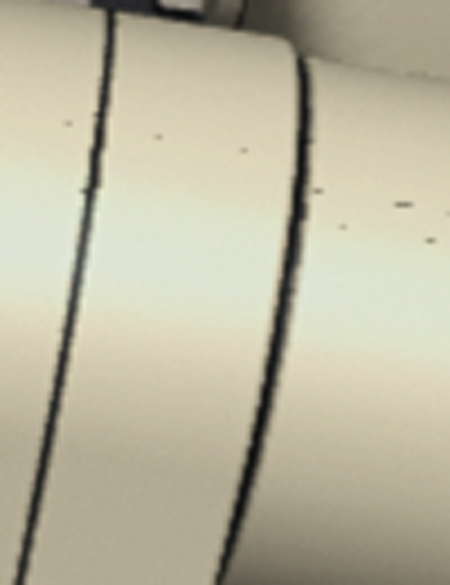

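```bash
cat >> h.py <<'E'
def scoop(q,a,tcp):
    c,s=np.cos(a),np.sin(a);l=np.array(q,float)-[-82,0,57];g=np.array(tcp)+[0,0,18.7]
    return g+[c*l[0]-s*l[1],s*l[0]+c*l[1],l[2]]
E
python3 - <<'E'
from h import *
o=ctrl.get_obs()
for nm,q in dict(tail=(-120,0,82),lip=(30,0,0),lipL=(30,30,0),backL=(-30,30,34),backR=(-30,-30,34)).items():
    u=pr('scene',scoop(q,np.pi-.205,o['ee_pos']));print(nm,u,(u-[120,220])*3.7)
for w in(15,-15,50,-50):
    ya=1.366;p=o['ee_pos']+[w*np.cos(ya),w*np.sin(ya),0];print(w,(pr('scene',p)-[120,220])*3.7)
crop('pics/s3b.png',cv2.imread('pics/scene3.png'),80,170,280,400,2.6)
E
```

```text
tail [136.93668182 366.45555713] [ 62.66572272 541.88556137]
lip [190.47758723 315.35840761] [260.76707274 352.82610816]
lipL [174.30009015 312.09299751] [200.91033356 340.7440908 ]
backL [154.07018138 329.35787097] [126.0596711  404.62412259]
backR [188.94867217 336.65472545] [255.11008701 431.62248417]
15 [167.665617   524.00189163]
-15 [100.33551773 509.23856505]
50 [247.29444941 541.46193506]
-50 [ 22.83853487 492.2459677 ]
```

View pics/s3b.png

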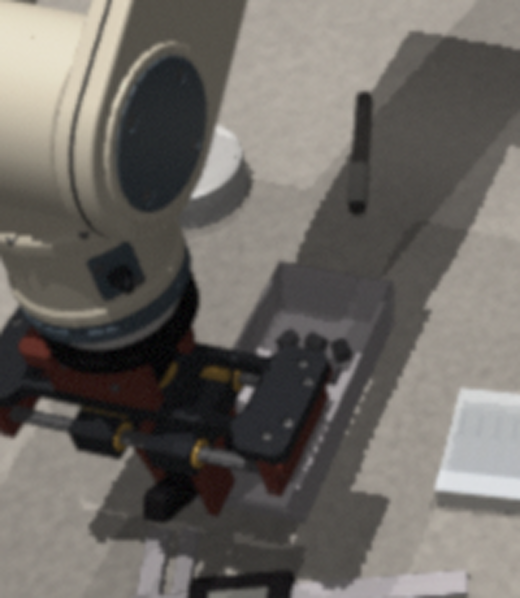

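Request:
move_arm:
  rows:
    - [0,0,-6,0,1]
    - [0,0,-14,0,1]
    - [0,0,-19,0,1]
    - [0,0,-20.5,0,1]
    - [0,0,-20.5,0,1]

```text
t: 6.48
ee_pos: [718.4, -169.3, 43.1]
orientation: [0.162, 1.564, -0.164]
ft_force: [0.2, -0.6, -2.1]
width: 16.0
```

Request:
move_arm:
  rows:
    - [0,0,-1,0,1]
    - [0,0,-2,0,1]
    - [0,0,-2.5,0,1]

```text
t: 6.85
ee_pos: [719.0, -169.4, 41.8]
orientation: [0.161, 1.563, -0.164]
ft_force: [-1.3, 0.5, 5.7]
width: 15.9
```

Request:
move_arm:
  rows:
    - [-8,1.7,0,0,1]
    - [-30,6.2,0,0,1]
    - [-60,12.5,0,0,1]
    - [-64,13.3,0,0,1]
    - [-65,13.5,0,0,1]
    - [-66,13.7,0,0,1]

```text
t: 7.6
ee_pos: [653.9, -155.9, 42.0]
orientation: [0.161, 1.562, -0.164]
ft_force: [1.3, 0.1, 0.7]
width: 15.8
```

```bash
python3 - <<'E'
from h import *
o=ctrl.get_obs();print(o['t'],o['ee_pos'],o['ft_force'],o['moment'])
cv2.imwrite("pics/scene4.png",get_image("scene"))
crop('pics/s4.png',cv2.imread('pics/scene4.png'),140,230,250,350,5)
E
```

```text
7.6 [ 653.85267262 -155.88174969   42.02018076] [1.34442771 0.13059346 0.71632351] [ 0.06457481 -0.08253691 -0.00968271]
```

View pics/s4.png

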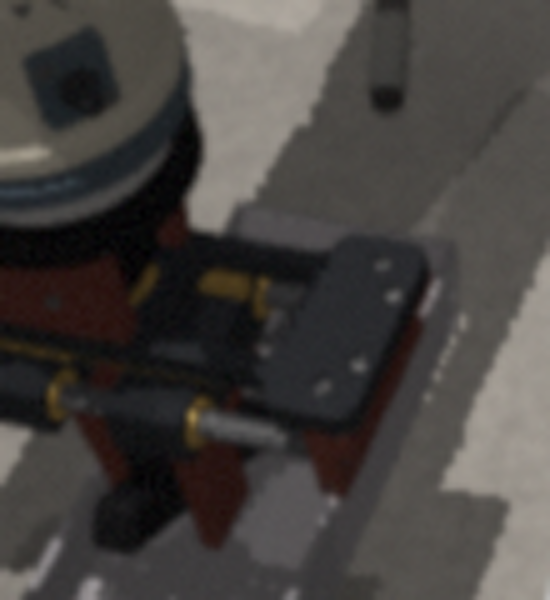

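Request:
move_arm:
  rows:
    - [-1.5,0.3,0,0,1]
    - [-3,0.6,0,0,1]
    - [-4,0.8,0,0,1]
    - [-4.5,0.9,0,0,1]
    - [-4.5,0.9,0,0,1]

```text
t: 8.28
ee_pos: [649.9, -155.1, 42.3]
orientation: [0.161, 1.561, -0.164]
ft_force: [4.8, -1.8, 1.7]
width: 15.9
```

Request:
move_arm:
  rows:
    - [-2,0.4,0,0,1]
    - [-3,0.6,1,0,1]
    - [-4,0.8,4,0,1]
    - [-6,1.2,8,0,1]
    - [-8,1.6,13,0,1]
    - [-10,2,18,0,1]
    - [-12,2.4,24,0,1]
    - [-13,2.7,31,0,1]
    - [-13,2.7,39,0,1]
    - [-13,2.7,47,0,1]
    - [-13,2.7,55,0,1]
    - [-13,2.7,60,0,1]

```text
t: 9.78
ee_pos: [637.1, -152.5, 103.0]
orientation: [0.161, 1.56, -0.164]
ft_force: [0.5, 0.1, -3.5]
width: 15.6
```

```bash
python3 - <<'E'
from h import *
o=ctrl.get_obs();print(o['t'],o['ee_pos'],o['ft_force'],o['moment'])
cv2.imwrite("pics/scene5.png",get_image("scene"))
crop('pics/s5.png',cv2.imread('pics/scene5.png'),120,190,260,350,3.7)
E
```

```text
9.775 [ 637.11440455 -152.49494894  103.03663643] [ 0.49146735  0.10671554 -3.45518599] [-0.03464822 -0.17226474  0.00677863]
```

View pics/s5.png

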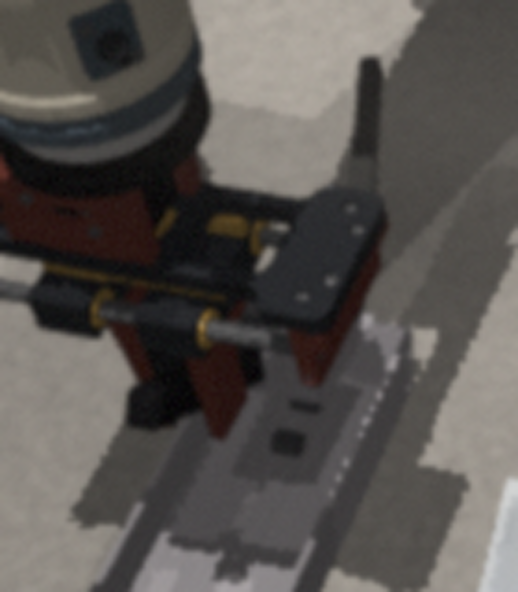

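Weight rose by about 1 N, which suggests roughly four offcuts aboard; one or two are still in the tray around (288,440) in the crop. Carrying the load gently to the canister.

Request:
move_arm:
  rows:
    - [0,5,8,0,1]
    - [1,16,22,0,1]
    - [3,33,38,0,1]
    - [7,58,54,0,1]
    - [12,90,66,0,1]
    - [18,128,72,0,1]
    - [25,166,75,0,1]
    - [32,204,75,0.01,1]
    - [39,240,75,0.02,1]
    - [46,270,75,0.025,1]
    - [52,293,75,0.025,1]
    - [56,308,75,0.025,1]

```text
t: 11.32
ee_pos: [693.5, 157.2, 179.0]
orientation: [0.141, 1.561, -0.144]
ft_force: [0.2, -0.1, -3.1]
width: 15.7
```

```bash
python3 - <<'E'
from h import *
o=ctrl.get_obs();print(o['t'],o['ee_pos'],o['ft_force'],o['moment'])
for n in("scene","top"): cv2.imwrite(f"pics/{n}6.png",get_image(n))
crop('pics/s6.png',cv2.imread('pics/scene6.png'),300,150,480,350,3)
crop('pics/t6.png',cv2.imread('pics/scene6.png'),140,260,250,375,5)
E
```

```text
11.325 [693.52957071 157.17600962 179.01568646] [ 0.21386328 -0.12281702 -3.08214776] [-0.03030405 -0.26070827  0.03689624]
```

View pics/s6.png

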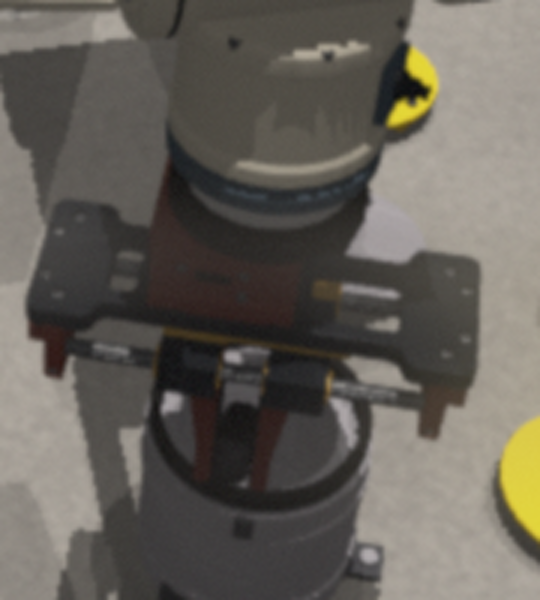

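View pics/t6.png

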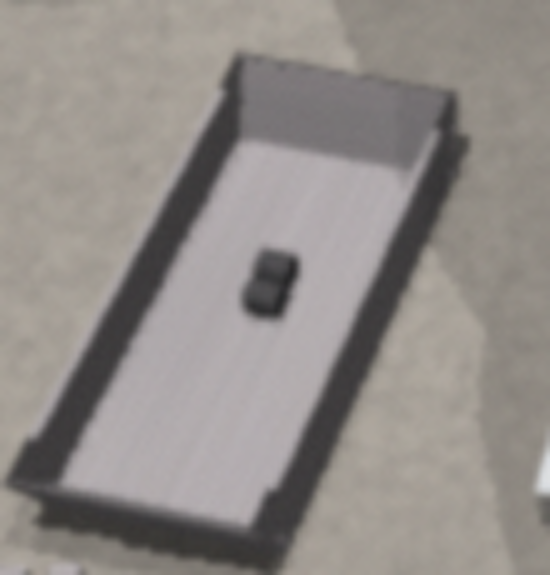

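View pics/top6.png

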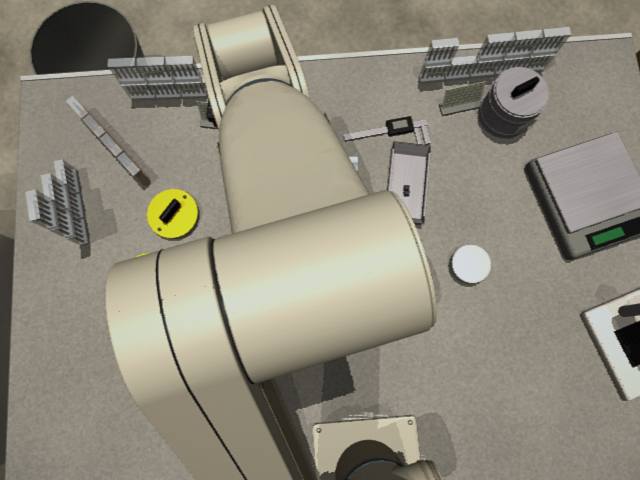

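Two offcuts remain in the tray at crop (272,283), so four should be in the scoop. Centring the bucket over the mouth and lowering it inside the seal ring.

Request:
move_arm:
  rows:
    - [1,3,0,0,1]
    - [2,7,-2,0,1]
    - [2.2,9.4,-6,0,1]
    - [2.2,9.6,-12,0,1]
    - [2.2,9.6,-18,0,1]
    - [2.2,9.6,-22,0,1]
    - [2.2,9.6,-23,0,1]
    - [2.2,9.6,-23,0,1]

```text
t: 12.42
ee_pos: [695.9, 166.6, 155.7]
orientation: [0.141, 1.561, -0.143]
ft_force: [0.7, -0.7, -2.3]
width: 15.6
```

```bash
python3 - <<'E'
from h import *
o=ctrl.get_obs();print(o['t'],o['ee_pos'],o['ft_force'],o['moment'])
for n in("scene",): cv2.imwrite(f"pics/{n}7.png",get_image(n))
crop('pics/s7.png',cv2.imread('pics/scene7.png'),335,220,445,340,5)
for nm,q in dict(tail=(-120,0,82),lip=(30,0,0),backL=(-30,30,34),backR=(-30,-30,34),bL=(-30,30,0),bR=(-30,-30,0)).items():
    u=pr('scene',scoop(q,np.pi-.18,o['ee_pos']));print(nm,((u-[335,220])*5).round())
E
```

```text
12.425 [695.85854947 166.57691156 155.65530278] [ 0.65880561 -0.69632716 -2.28134017] [-0.01874441 -0.1841072   0.01485312]
tail [230. 502.]
lip [269. 271.]
backL [156. 333.]
backR [358. 366.]
bL [149. 403.]
bR [345. 435.]
```

View pics/s7.png

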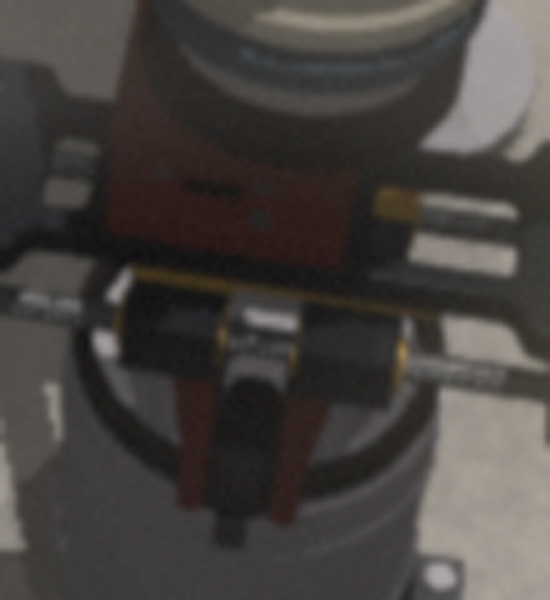

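Request:
move_arm:
  rows:
    - [-2,0.4,-1,0,1]
    - [-5,0.9,-2,0,1]
    - [-8,1.4,-3,0,1]
    - [-11,2,-3,0,1]
    - [-13,2.4,-3,0,1]
    - [-13,2.4,-3,0,1]

```text
t: 13.22
ee_pos: [684.7, 168.8, 154.1]
orientation: [0.141, 1.556, -0.143]
ft_force: [5.1, -2.1, 0.2]
width: 15.7
```

Request:
move_arm:
  rows:
    - [-2,0.4,0,0,1]
    - [-4,0.7,0,0,1]
    - [-4,0.7,0,0,1]

```text
t: 13.6
ee_pos: [683.2, 169.0, 155.6]
orientation: [0.141, 1.55, -0.142]
ft_force: [8.1, -2.8, -0.5]
width: 15.4
```

Request:
move_arm:
  rows:
    - [-4,0.7,0,0,1]
    - [-7,1.3,0,0,1]
    - [-9,1.6,0,0,1]
    - [-9,1.6,0,0,1]

```text
t: 14.1
ee_pos: [679.3, 169.8, 159.0]
orientation: [0.141, 1.538, -0.141]
ft_force: [11.6, -6.3, 4.6]
width: 15.9
```

```bash
python3 - <<'E'
from h import *
o=ctrl.get_obs();print(o['t'],o['ee_pos'],o['ft_force'],o['moment'],o['qpos'].round(3))
for n in("scene",): cv2.imwrite(f"pics/{n}8.png",get_image(n))
crop('pics/s8.png',cv2.imread('pics/scene8.png'),335,220,445,340,5)
E
```

```text
14.1 [679.26912456 169.7706381  158.96346429] [11.58717339 -6.33263129  4.61273431] [-1.06406163 -2.28984796  0.03408464] [ 0.232  0.589  1.512 -0.01   1.014 -1.153]
```

View pics/s8.png

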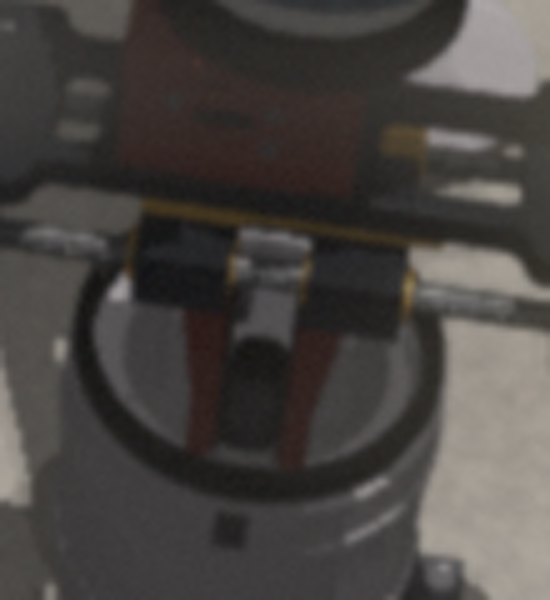

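Request:
move_arm:
  rows:
    - [-4,0.7,4,0,1]
    - [-6,1.1,8,0,1]
    - [-8,1.5,10,0,1]
    - [-8,1.5,10,0,1]

```text
t: 14.65
ee_pos: [670.6, 171.3, 168.7]
orientation: [0.141, 1.539, -0.141]
ft_force: [0.7, 0.2, -3.7]
width: 15.9
```

```bash
python3 - <<'E'
from h import *
from scipy.spatial.transform import Rotation as R
o=ctrl.get_obs();print(o['t'],o['ee_pos'],o['ft_force'],o['moment'],o['qpos'].round(3))
print(R.from_rotvec(o['orientation']).as_matrix().round(3))
for n in("scene",): cv2.imwrite(f"pics/{n}9.png",get_image(n))
crop('pics/s9.png',cv2.imread('pics/scene9.png'),335,220,445,340,5)
for nm,q in dict(tail=(-120,0,82),lip=(30,0,0),backL=(-30,30,34),backR=(-30,-30,34),bL=(-30,30,0),bR=(-30,-30,0)).items():
    u=pr('scene',scoop(q,np.pi-.18,o['ee_pos']));print(nm,((u-[335,220])*5).round())
E
```

```text
14.65 [670.64847269 171.30211824 168.70225728] [ 0.65914554  0.15675726 -3.72425353] [-0.25050156 -0.32492253  0.0453824 ] [ 0.237  0.567  1.526 -0.01   1.023 -1.148]
[[ 0.027  0.179  0.983]
 [-0.003  0.984 -0.179]
 [-1.     0.002  0.027]]
tail [247. 394.]
lip [283. 186.]
backL [171. 241.]
backR [371. 272.]
bL [164. 312.]
bR [358. 343.]
```

View pics/s9.png

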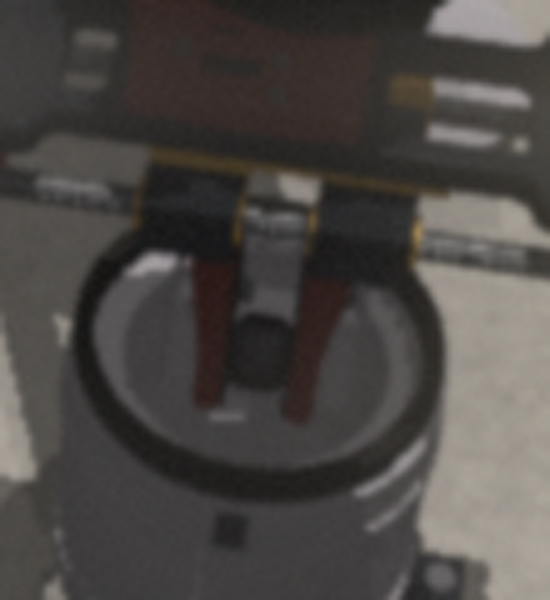

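The handle now appears nearly end-on at (262,350), so the scoop has pitched roughly 15-20° lip-down into the mouth. I'll push on forward and up to steepen it.

Request:
move_arm:
  rows:
    - [-4,0.7,1,0,1]
    - [-9,1.6,3,0,1]
    - [-14,2.5,6,0,1]
    - [-18,3.2,9,0,1]
    - [-22,3.9,12,0,1]
    - [-22,3.9,12,0,1]

```text
t: 15.45
ee_pos: [650.6, 175.0, 182.5]
orientation: [0.141, 1.534, -0.141]
ft_force: [4.3, -3.0, 2.2]
width: 15.8
```

```bash
cat > look.py <<'E'
import sys
from h import *
from scipy.spatial.transform import Rotation as R
k=sys.argv[1]
o=ctrl.get_obs();print(o['t'],o['ee_pos'].round(1),o['ft_force'].round(1),o['moment'].round(2),'x-axis',R.from_rotvec(o['orientation']).as_matrix()[:,0].round(3))
cv2.imwrite(f"pics/scene{k}.png",get_image("scene"))
a=list(map(int,sys.argv[2:6]));crop(f'pics/s{k}.png',cv2.imread(f'pics/scene{k}.png'),*a,min(800/(a[2]-a[0]),600/(a[3]-a[1])))
E
python3 look.py 10 335 220 445 340
```

```text
15.45 [650.6 175.  182.5] [ 4.3 -3.   2.2] [-0.7  -0.93  0.03] x-axis [ 0.032 -0.003 -0.999]
```

View pics/s10.png

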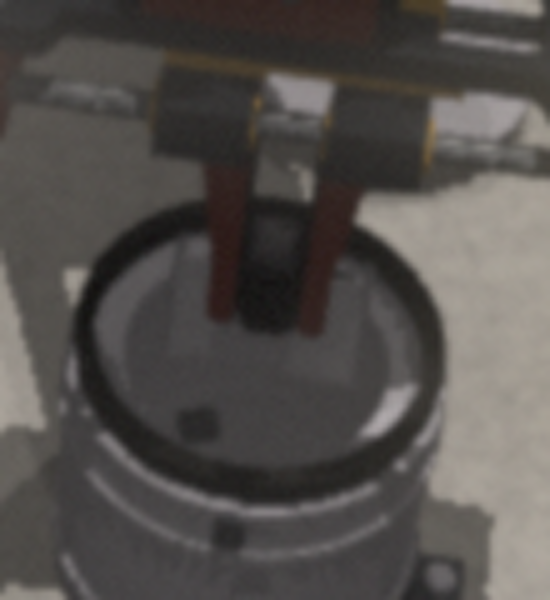

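An offcut is now visible inside the canister at crop (198,425). I'll push further so the scoop empties.

Request:
move_arm:
  rows:
    - [-4,0.7,2,0,1]
    - [-8,1.4,3,0,1]
    - [-12,2.1,5,0,1]
    - [-16,2.8,6,0,1]
    - [-16,2.8,6,0,1]

```text
t: 16.12
ee_pos: [636.1, 177.6, 190.2]
orientation: [0.141, 1.53, -0.14]
ft_force: [6.0, -3.6, 2.6]
width: 15.7
```

```bash
python3 look.py 11 335 220 445 340
```

```text
16.125 [636.1 177.6 190.2] [ 6.  -3.6  2.6] [-0.82 -1.17 -0.02] x-axis [ 0.036 -0.003 -0.999]
```

View pics/s11.png

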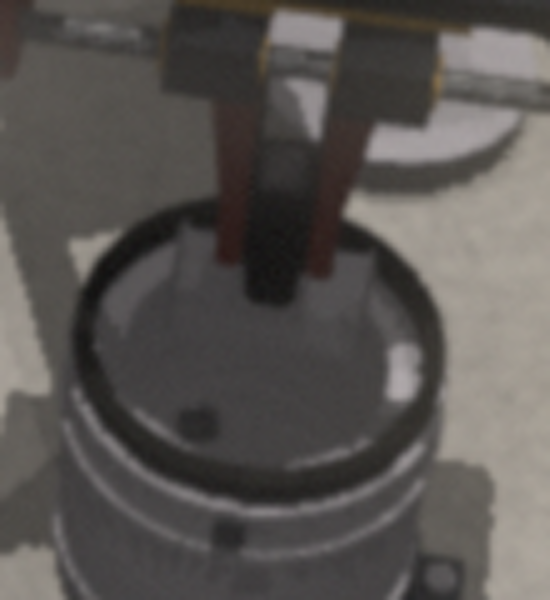

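Request:
move_arm:
  rows:
    - [3,-0.5,0,0,1]
    - [5,-0.9,8,0,1]
    - [5,-0.9,25,0,1]
    - [5,-0.9,45,0,1]
    - [5,-0.9,65,0,1]
    - [5,-0.9,80,0,1]
    - [15,-20,85,0,1]
    - [15,-60,85,0,1]
    - [15,-110,85,0,1]
    - [15,-150,85,0,1]
    - [15,-170,85,0,1]

```text
t: 17.55
ee_pos: [651.0, 4.6, 274.9]
orientation: [0.142, 1.531, -0.142]
ft_force: [0.2, 0.9, -2.9]
width: 16.0
```

```bash
python3 look.py 12 335 220 445 340; python3 - <<'E'
from h import *
s=cv2.imread('pics/scene12.png');crop('pics/s12b.png',s,200,100,420,300,2.8)
t=get_image('top');cv2.imwrite('pics/top12.png',t)
E
```

```text
17.55 [651.    4.6 274.9] [ 0.2  0.9 -2.9] [0.02 0.02 0.04] x-axis [ 0.035 -0.003 -0.999]
```

View pics/s12.png

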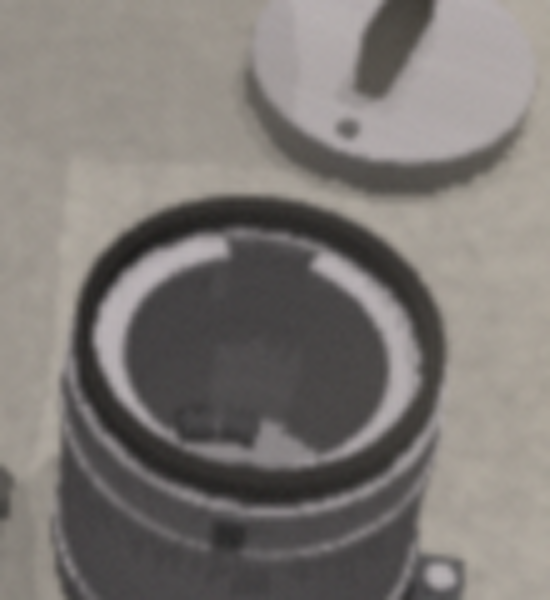

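View pics/s12b.png

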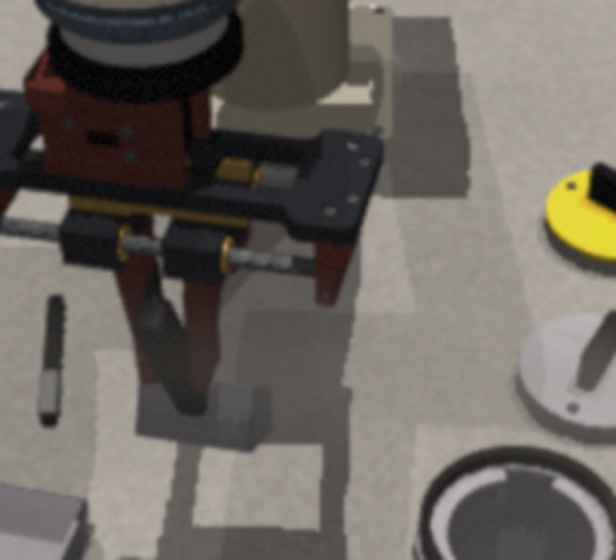

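View pics/top12.png

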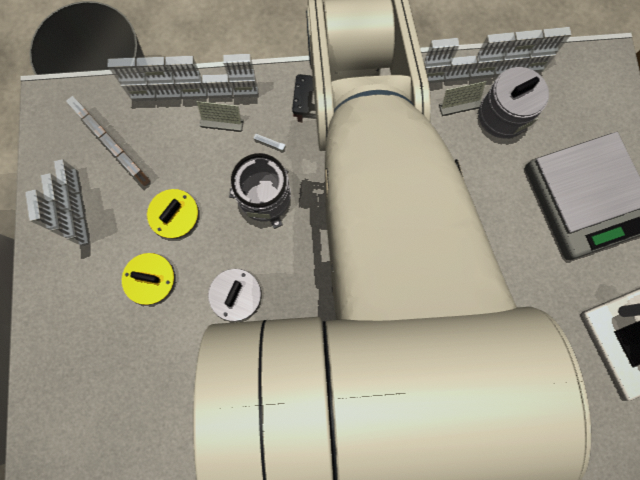

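```bash
python3 - <<'E'
from h import *
t=cv2.imread('pics/top12.png');s=cv2.imread('pics/scene12.png')
a=cv2.resize(t[148:218,225:300],(400,400),interpolation=cv2.INTER_CUBIC);b=cv2.resize(s[255:325,345:425],(400,400),interpolation=cv2.INTER_CUBIC)
f=lambda i:np.clip((i/255.)**.5*255,0,255).astype(np.uint8)
cv2.imwrite('pics/c12.png',f(np.hstack([a,b])))
E
```

```text
(no output)
```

View pics/c12.png

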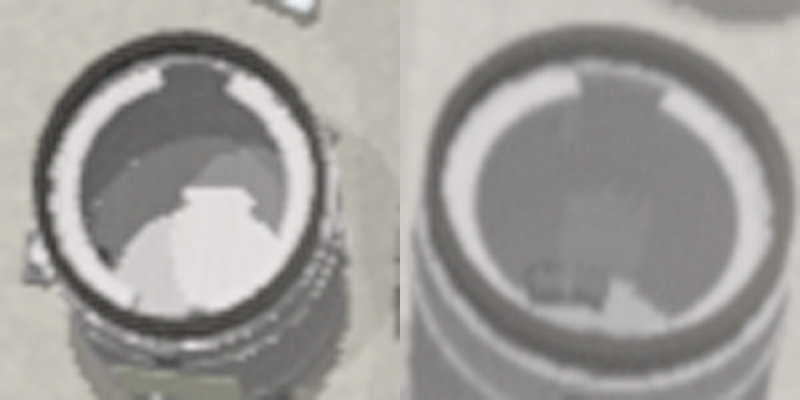

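```bash
python3 - <<'E'
from h import *
for p in [(545,285),(590,290)]:
    u=345+(p[0]-400)*80/400;v=255+p[1]*70/400;print(u,v,pl('scene',u,v,9).round(1),pl('scene',u,v,20).round(1))
# which floor area visible: project floor grid, test passing mouth hole at z110
C=np.array([615,181.5])
for n in('top','scene'):
    c=calibration(n);V=c['view'];o=-V[:3,:3].T@V[:3,3]
    for z in(9,):
        print(n)
        for x in range(-50,51,10):
            row=''
            for y in range(50,-51,-10):
                p=np.array([C[0]+x,C[1]+y,z])
                if np.hypot(x,y)>52: row+=' ';continue
                q=p+(o-p)*(110-z)/(o[2]-z);r=p+(o-p)*(122-z)/(o[2]-z)
                ok=np.hypot(*(q[:2]-C))<42 and np.hypot(*(r[:2]-C))<51.5;row+='#' if ok else '.'
            print(row,x)
E
```

```text
374.0 304.875 [566.1 171.2] [574.3 170.1]
383.0 305.75 [567.6 187.2] [575.8 185.8]
top
    ...     -50
  .......   -40
 .........  -30
 .........  -20
...###..... -10
.#######... 0
.########.. 10
 ########.  20
 ########.  30
  #######   40
    ###     50
scene
    ###     -50
  #####..   -40
 .........  -30
 .........  -20
........... -10
........... 0
........... 10
 .........  20
 .........  30
  .......   40
    ...     50
```

View pics/scene12.png

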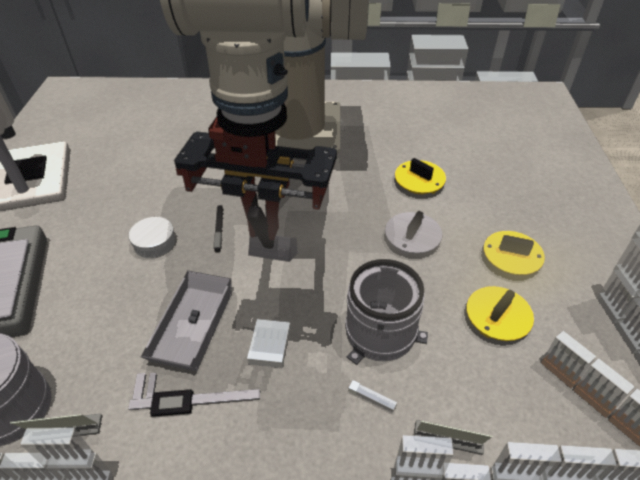

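```bash
python3 - <<'E'
from h import *
s=cv2.imread('pics/scene12.png');f=lambda i:np.clip((i/255.)**.6*255,0,255).astype(np.uint8)
crop('pics/s12c.png',f(s),225,150,325,275,4.8)
o=ctrl.get_obs()
for th in(.6,.8,1.,1.2):
    for nm,q in dict(tail=(-120,0,82),hb=(-30,0,22),lipL=(30,30,0),lipR=(30,-30,0),backTL=(-30,30,34),backTR=(-30,-30,34),bL=(-30,30,0),bR=(-30,-30,0)).items():
        l=np.array(q,float)-[-82,0,57];c,s_=np.cos(th),np.sin(th);l2=np.array([l[0]*c+l[2]*s_,l[1],-l[0]*s_+l[2]*c])
        u=pr('scene',scoop(l2+[-82,0,57],np.pi-.18,o['ee_pos']));print(th,nm,((u-[225,150])*4.8).round(),end=' ')
    print()
E
```

```text
0.6 tail [148. 272.] 0.6 hb [221. 435.] 0.6 lipL [174. 452.] 0.6 lipR [357. 481.] 0.6 backTL [125. 380.] 0.6 backTR [325. 410.] 0.6 bL [116. 493.] 0.6 bR [313. 524.] 
0.8 tail [157. 242.] 0.8 hb [210. 473.] 0.8 lipL [155. 526.] 0.8 lipR [341. 555.] 0.8 backTL [117. 417.] 0.8 backTR [318. 447.] 0.8 bL [100. 533.] 0.8 bR [300. 565.] 
1.0 tail [167. 216.] 1.0 hb [199. 507.] 1.0 lipL [134. 595.] 1.0 lipR [322. 626.] 1.0 backTL [106. 451.] 1.0 backTR [308. 482.] 1.0 bL [ 83. 566.] 1.0 bR [286. 599.] 
1.2 tail [178. 196.] 1.2 hb [186. 535.] 1.2 lipL [109. 658.] 1.2 lipR [302. 690.] 1.2 backTL [ 94. 480.] 1.2 backTR [299. 512.] 1.2 bL [ 64. 592.] 1.2 bR [272. 626.]
```

View pics/s12c.png

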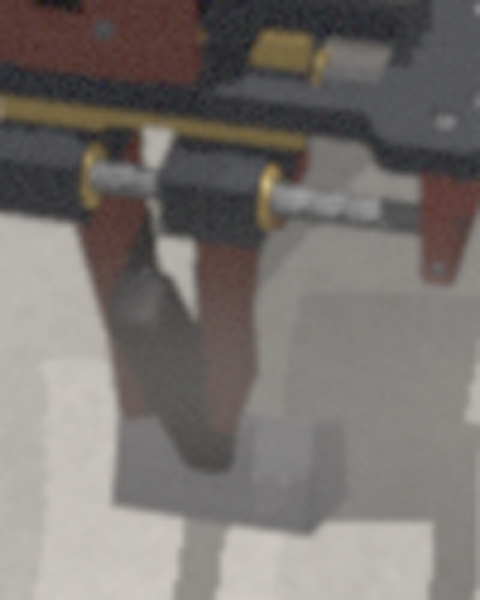

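No stray offcuts on the bench and the flange is clear. The scoop hangs at about 0.63 rad lip-down. I'll bring its lip down onto the bench at the old spot and let that flatten it.

Request:
move_arm:
  rows:
    - [-15,0,-5,0.05,1]
    - [-50,0,-30,0.12,1]
    - [-95,0,-65,0.2,1]
    - [-140,0,-100,0.27,1]
    - [-170,1,-130,0.285,1]
    - [-185,1,-155,0.285,1]
    - [-188,1,-168,0.285,1]
    - [-188,1,-172,0.285,1]
    - [-188,1,-172,0.285,1]

```text
t: 18.77
ee_pos: [464.6, 6.4, 103.4]
orientation: [-0.076, 1.533, 0.084]
ft_force: [2.0, -0.1, -2.6]
width: 15.8
```

Request:
move_arm:
  rows:
    - [0,0,-6,0,1]
    - [0,0,-10,0,1]
    - [6,0.6,-14,0,1]
    - [14,1.5,-19,0,1]
    - [22,2.3,-25,0,1]
    - [30,3.1,-31,0,1]
    - [37,3.9,-39,0,1]
    - [43,4.5,-46,0,1]
    - [49,5.1,-53,0,1]
    - [53,5.5,-60,0,1]
    - [55,5.8,-64,0,1]
    - [55,5.8,-66,0,1]

```text
t: 20.27
ee_pos: [521.2, 12.3, 37.8]
orientation: [-0.076, 1.53, 0.084]
ft_force: [3.9, 2.3, 11.4]
width: 16.0
```

```bash
python3 look.py 14 225 180 345 300
```

```text
20.275 [521.2  12.3  37.8] [ 3.9  2.3 11.4] [ 0.23 -0.5  -0.01] x-axis [ 0.039  0.007 -0.999]
```

View pics/s14.png

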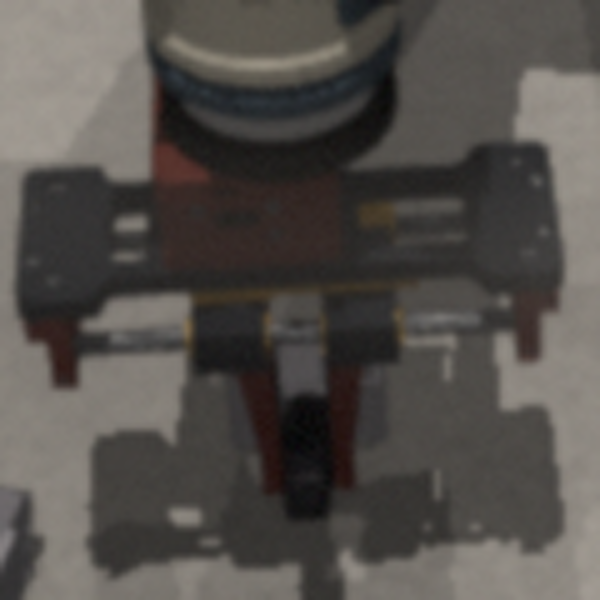

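The scoop is flat again: TCP at 37.8 mm against 38.0 at pick-up, with bench contact. Releasing it and lifting.

Request:
move_arm:
  rows:
    - [0,0,0.5,0,-1]
    - [0,0,0.5,0,-1]
    - [0,0,0.5,0,-1]
    - [0,0,0.5,0,-1]
    - [0,0,5,0,-1]
    - [0,0,25,0,-1]
    - [0,0,60,0,-1]
    - [0,0,100,0,-1]
    - [-5,20,120,0,-1]
    - [-25,65,130,0,-1]
    - [-50,115,130,-0.2,-1]
    - [-75,165,130,-0.4,-1]

```text
t: 21.82
ee_pos: [451.2, 168.7, 168.5]
orientation: [0.173, 1.523, -0.174]
ft_force: [0.8, 0.9, 0.5]
width: 88.0
```

```bash
python3 look.py 15 225 180 345 300; python3 - <<'E'
from h import *
cv2.imwrite('pics/top15.png',get_image('top'))
E
```

```text
21.825 [451.2 168.7 168.5] [0.8 0.9 0.5] [ 0.01 -0.03 -0.02] x-axis [ 0.04  -0.005 -0.999]
```

View pics/scene15.png

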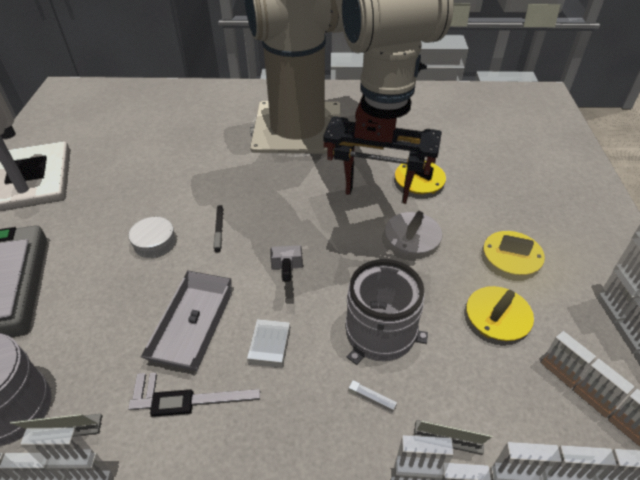

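View pics/top15.png

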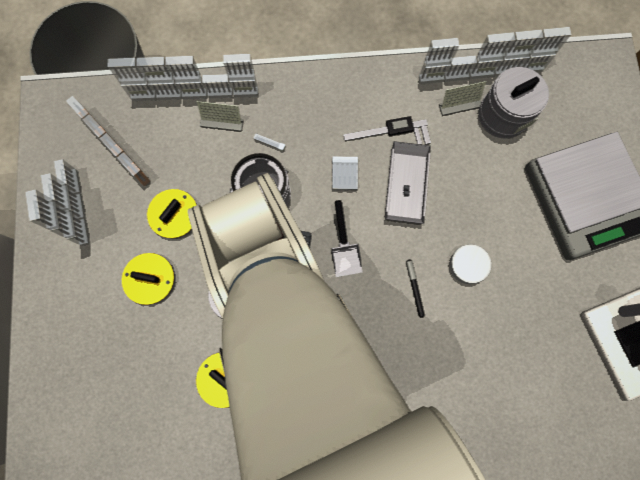

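```bash
python3 - <<'E'
from h import *
def fitc(P):
    P=np.array(P);A=np.c_[2*P,np.ones(len(P))];x=np.linalg.lstsq(A,(P**2).sum(1),rcond=None)[0];return x[:2].round(1),round(float(np.sqrt(x[2]+x[:2]@x[:2])),1)
E=lambda p:(380+p[0]/8,200+p[1]/8)
print('scene disc',fitc([pl('scene',*E(p),22) for p in [(45,245),(497,270),(110,150),(440,165),(130,350),(290,417),(430,375),(220,105)]]))
s=cv2.imread('pics/scene0.png');t=cv2.imread('pics/top0.png')
crop('pics/lidt.png',t,203,263,268,328,6.1)
crop('pics/lids.png',s,383,203,448,262,6.1)
a=cv2.imread('pics/lidt.png');b=cv2.imread('pics/lids.png');h=min(len(a),len(b))
cv2.imwrite('pics/lid2.png',np.hstack([a[:h],b[:h]]))
E
```

```text
scene disc (array([392.3, 258.5]), 54.4)
```

View pics/lid2.png

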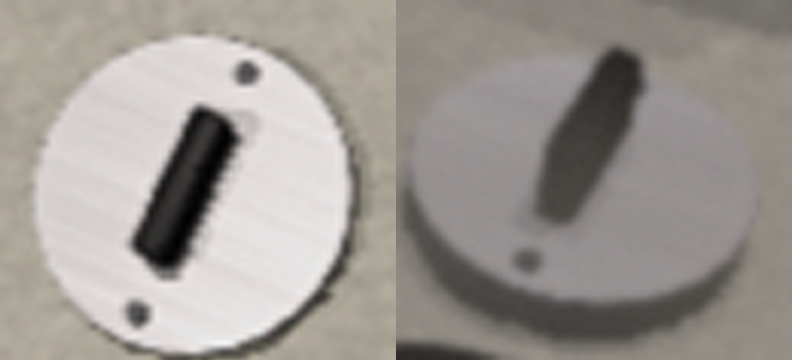

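```bash
python3 - <<'E'
from h import *
T=lambda p:(203+p[0]/6.1,263+p[1]/6.1)
for A,z in((((246,72),(137,314)),22),(((199,108),(135,245)),56),(((237,130),(175,265)),56)):
    a,b=[pl('top',*T(p),z) for p in A];d=a-b;print((a+b)/2,np.hypot(*d),np.arctan2(d[1],d[0]))
S=lambda p:(383+(p[0]-396)/6.1,203+p[1]/6.1)
print('scene near screw',pl('scene',*S((527,260)),22)-[392.3,258.5],np.arctan2(*(pl('scene',*S((527,260)),22)-[392.3,258.5])[::-1]))
o=ctrl.get_obs()
from scipy.spatial.transform import Rotation as R
M=R.from_rotvec(o['orientation']).as_matrix();print(M.round(3),np.arctan2(M[1,1],M[0,1]),o['qpos'].round(2))
E
```

```text
[389.47841599 253.05284682] 93.15214414628566 -0.47548166875590053
[391.70370572 256.43125406] 51.58296492758293 -0.4878929393164754
[383.3822109  243.35575578] 50.60737431359088 -0.483902471015129
scene near screw [ 39.30864889 -23.10906135] -0.5314656036943906
[[ 0.039  0.215  0.976]
 [-0.005  0.977 -0.215]
 [-0.999  0.004  0.039]] 1.3544029656598642 [ 0.35  0.28  2.01 -0.02  0.82 -0.99]
```

The lid meant is the grey one on the bench, top (234,295) and scene (413,234). The yellow ones and the one closed on the far canister don't fit. It sits at about (391,256) with yaw -0.485.

Request:
move_arm:
  rows:
    - [-10,15,-10,-0.05,-1]
    - [-30,45,-25,-0.15,-1]
    - [-50,73,-45,-0.25,-1]
    - [-60.2,86,-65,-0.268,-1]
    - [-60.2,87.8,-80,-0.268,-1]
    - [-60.2,87.8,-85,-0.268,-1]

```text
t: 22.68
ee_pos: [389.8, 257.9, 82.5]
orientation: [0.372, 1.499, -0.382]
ft_force: [-0.7, 0.1, 0.4]
width: 87.9
```

```bash
python3 look.py 16 355 150 465 270; python3 - <<'E'
from h import *
o=ctrl.get_obs();a=1.086
for w in(0,44,-44): print(((pr('scene',o['ee_pos']+[w*np.cos(a),w*np.sin(a),0])-[355,150])*5).round())
print(o['orientation'])
E
```

```text
22.675 [389.8 257.9  82.5] [-0.7  0.1  0.4] [-0.01  0.02  0.  ] x-axis [ 0.035 -0.016 -0.999]
[314. 292.]
[423. 330.]
[208. 254.]
[ 0.37236122  1.4990485  -0.38310785]
```

View pics/s16.png

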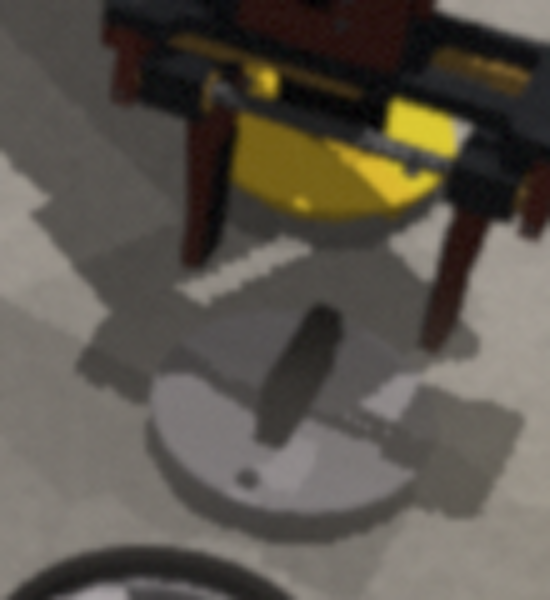

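Request:
move_arm:
  rows:
    - [0.5,-0.7,-15,0,-1]
    - [1.2,-1.4,-35,0,-1]
    - [1.2,-1.4,-50,0,-1]
    - [1.2,-1.4,-54.5,0,-1]
    - [1.2,-1.4,-54.5,0,-1]
    - [1.2,-1.4,-54.5,0,1]
    - [1.2,-1.4,-54.5,0,1]
    - [1.2,-1.4,-54.5,0,1]
    - [1.2,-1.4,-54.5,0,1]
    - [1.2,-1.4,-54.5,0,1]
    - [1.2,-1.4,-54.5,0,1]
    - [1.2,-1.4,-54.5,0,1]

```text
t: 24.22
ee_pos: [391.0, 256.3, 27.9]
orientation: [0.372, 1.499, -0.383]
ft_force: [0.4, 0.1, 0.1]
width: 21.5
```

Request:
move_arm:
  rows:
    - [0,0,0,0,1]
    - [0,0,0,0,1]
    - [0,0,0,0,1]
    - [0,0,0,0,1]

```text
t: 24.72
ee_pos: [390.9, 256.3, 27.8]
orientation: [0.372, 1.499, -0.383]
ft_force: [-0.3, -0.8, 2.0]
width: 13.9
```

Request:
move_arm:
  rows:
    - [0,0,10,0,1]
    - [0,0,40,0,1]
    - [0,0,80,0,1]
    - [5,-2,115,0.05,1]
    - [30,-10,138,0.12,1]
    - [70,-23,145,0.2,1]
    - [115,-39,145,0.28,1]
    - [160,-54,145,0.305,1]
    - [195,-65,145,0.305,1]
    - [217,-72,145,0.305,1]
    - [224,-74.8,145,0.305,1]
    - [224,-74.8,145,0.305,1]

```text
t: 26.22
ee_pos: [614.2, 181.4, 172.7]
orientation: [0.139, 1.529, -0.141]
ft_force: [0.8, 0.1, -3.3]
width: 13.8
```

```bash
python3 look.py 17 325 200 455 350;python3 - <<'E'
from h import *
cv2.imwrite('pics/top17.png',get_image('top'));o=ctrl.get_obs();print(o['orientation'],o['qpos'].round(2),o['width'])
E
```

```text
26.225 [614.2 181.4 172.7] [ 0.8  0.1 -3.3] [-0.03  0.14 -0.02] x-axis [ 0.037 -0.005 -0.999]
[ 0.13874355  1.52872896 -0.14077015] [ 0.28  0.49  1.66 -0.02  0.96 -1.11] 13.463518864878756
```

View pics/s17.png

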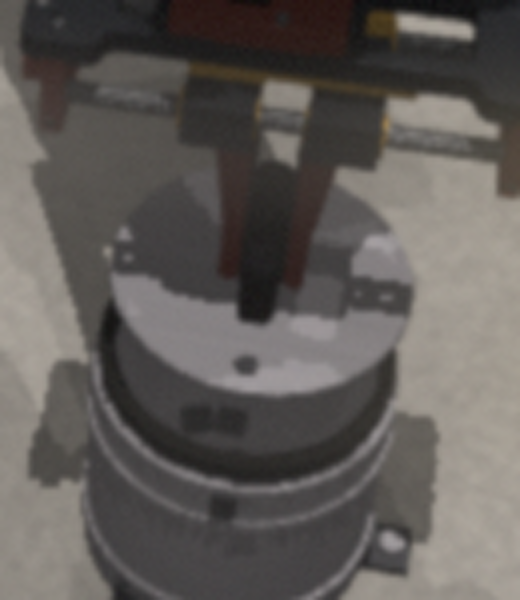

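View pics/top17.png

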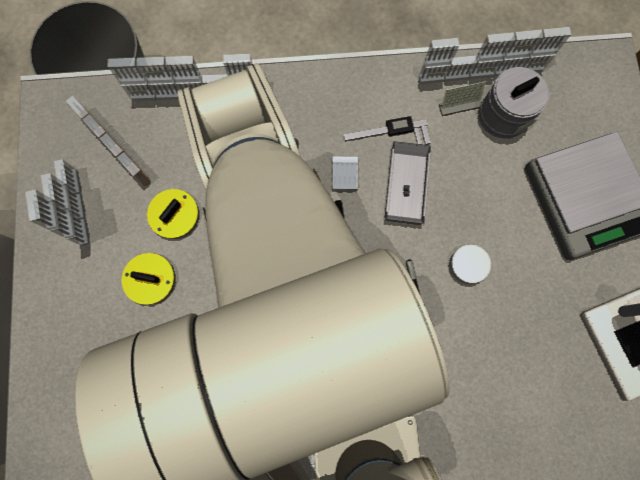

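```bash
python3 - <<'E'
from h import *
from scipy.optimize import least_squares
S=lambda p:(325+p[0]/4,200+p[1]/4)
s=cv2.imread('pics/scene17.png')
pts=[(111,262),(118,300),(145,340),(190,374),(255,391),(330,385),(380,355),(405,320),(413,290),(405,250),(380,212)]
P=np.array([pl('scene',*S(p),166.9) for p in pts])
r=least_squares(lambda c:np.hypot(*(P-c).T)-57,[615,181]);print('lid c',r.x,r.fun.round(1))
sc=pl('scene',*S((247,365)),166.9);print('screw',sc,sc-r.x,np.arctan2(*(sc-r.x)[::-1]))
# ring with fixed radius 58, from original scene & top
S0=lambda x,y:(340+x/5.4,255+y/5.4);T0=lambda x,y:(222+x/7,145+y/7)
Q=np.array([pl('scene',*S0(*p),122) for p in [(55,180),(453,190),(250,22),(110,75),(400,80),(70,270),(440,275),(345,345)]])
r2=least_squares(lambda c:np.hypot(*(Q-c).T)-58,[615,181]);print('ring scene',r2.x,r2.fun.round(1))
Q=np.array([pl('top',*T0(*p),122) for p in [(65,240),(447,245),(258,57),(120,120),(385,110),(90,340),(425,340),(256,437)]])
r2=least_squares(lambda c:np.hypot(*(Q-c).T)-58,[615,181]);print('ring top',r2.x,r2.fun.round(1))
E
```

```text
lid c [614.22327384 182.29659599] [-0.9 -0.9 -0.8  0.5  0.2  0.6 -0.5 -0.8 -0.5 -0.6 -0.2]
screw [659.5046369  174.41862998] [45.28136306 -7.87796602] -0.1722539712663235
ring scene [619.11885433 181.39516011] [-0.6 -1.2  4.  -1.2  2.6  4.7  1.1  2. ]
ring top [611.08968074 177.31008288] [-1.  -1.6  1.4 -0.5 -1.4 -1.4  0.   0.6]
```

```bash
python3 - <<'E'
from h import *
from scipy.optimize import least_squares
s=cv2.imread('pics/scene12.png')
crop('pics/s_g.png',s,345,255,430,330,8)
S0=lambda x,y:(340+x/5.4,255+y/5.4)
for L,z,R in(([(55,180),(453,190),(250,22),(110,75),(400,80)],122,58),([(107,190),(130,135),(393,205),(378,150),(170,100)],110,42)):
    Q=np.array([pl('scene',*S0(*p),z) for p in L]);r2=least_squares(lambda c:np.hypot(*(Q-c).T)-R,[615,181]);print(r2.x,r2.fun.round(1))
E
```

```text
[616.46861522 182.1839858 ] [ 0.3 -1.8  1.3 -2.5  0.3]
[614.38921672 181.86847192] [ 0.2 -0.9 -0.9  0.5  0.2]
```

View pics/s_g.png

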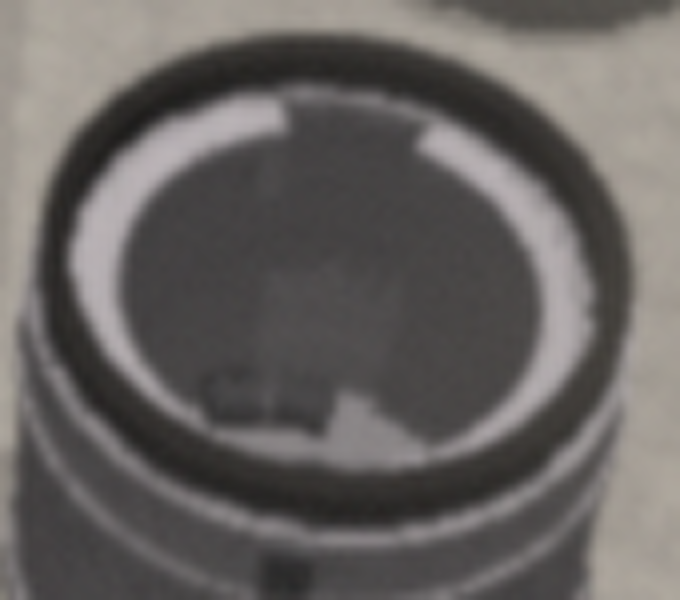

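```bash
python3 - <<'E'
from h import *
from scipy.optimize import least_squares
G=lambda p:(345+p[0]/8,255+p[1]/8)
L=[(118,290),(135,230),(170,185),(215,155),(542,310),(530,250),(505,205),(470,172),(140,350),(175,395),(520,375),(490,415)]
Q=np.array([pl('scene',*G(p),110) for p in L]);r=least_squares(lambda c:np.hypot(*(Q-c).T)-42,[615,181]);print(r.x,r.fun.round(1))
r3=least_squares(lambda c:np.hypot(*(Q-c[:2]).T)-c[2],[615,181,42]);print(r3.x)
n=[pl('scene',*G(p),110) for p in [(288,118),(425,135)]];m=sum(n)/2;print(n,np.hypot(*(n[0]-n[1])),m-r.x,np.arctan2(*(r.x-m)[::-1]))
d=n[1]-n[0];print('perp dir',np.arctan2(d[1],d[0])-np.pi/2)
E
```

```text
[614.43940392 181.92219173] [ 0.4 -0.9 -1.4 -1.5 -1.  -0.7  0.3  0.8 -0.4 -0.4 -1.7 -0.9]
[614.25819083 181.93681336  41.36165059]
[array([570.10238919, 175.44624147]), array([573.96807764, 203.14063591])] 27.962886671149448 [-42.4041705    7.37124696] -0.1721131836533749
perp dir -0.13868770620318038
```

In the scene view the lid reads (614.2,182.3) at yaw -0.17 and the mouth hole (614.3,181.9) at yaw -0.17. They are aligned, so I'll lower.

Request:
move_arm:
  rows:
    - [0,-0.3,-8,0,1]
    - [0,-0.4,-18,0,1]
    - [0,-0.4,-26,0,1]
    - [0,-0.4,-31,0,1]
    - [0,-0.4,-35,0,1]
    - [0,-0.4,-38,0,1]
    - [0,-0.4,-39,0,1]
    - [0,-0.4,-39,0,1]

```text
t: 27.32
ee_pos: [613.8, 181.3, 133.8]
orientation: [0.139, 1.529, -0.141]
ft_force: [0.4, -0.3, -3.2]
width: 14.0
```

Free entry at origin height 106 mm, with no contact. Pressing down on the seal.

Request:
move_arm:
  rows:
    - [0,0,-3,0,1]
    - [0,0,-6,0,1]
    - [0,0,-9,0,1]
    - [0,0,-11.5,0,1]
    - [0,0,-12.5,0,1]
    - [0,0,-12.5,0,1]

```text
t: 28.08
ee_pos: [614.3, 181.5, 122.8]
orientation: [0.139, 1.527, -0.14]
ft_force: [-4.3, -0.6, 11.9]
width: 13.8
```

Request:
move_arm:
  rows:
    - [0,0,-1.5,-0.05,1]
    - [0,0,-1.7,-0.15,1]
    - [0,0,-1.7,-0.3,1]
    - [0,0,-1.7,-0.45,1]
    - [0,0,-1.7,-0.55,1]
    - [0,0,-1.7,-0.55,1]

```text
t: 28.82
ee_pos: [616.1, 181.9, 123.2]
orientation: [0.56, 1.453, -0.575]
ft_force: [0.2, -1.2, 10.9]
width: 13.8
```

```bash
python3 look.py 18 325 200 455 350
```

```text
28.825 [616.1 181.9 123.2] [ 0.2 -1.2 10.9] [-0.41  0.43 -0.13] x-axis [ 0.035 -0.023 -0.999]
```

View pics/s18.png

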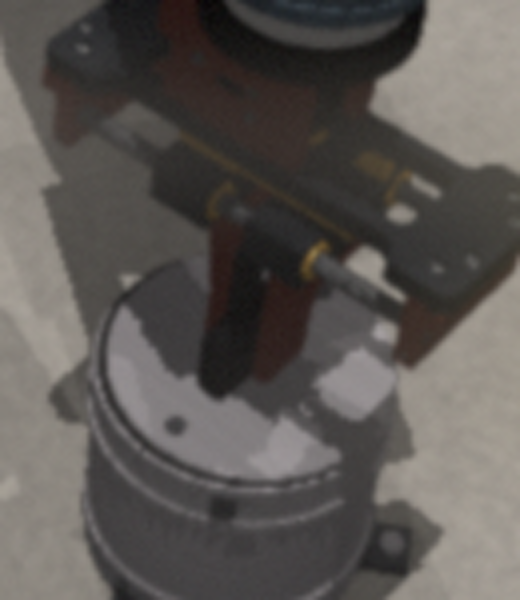

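Request:
move_arm:
  rows:
    - [0,0,-1.6,-0.1,1]
    - [0,0,-1.8,-0.25,1]
    - [0,0,-1.8,-0.4,1]
    - [0,0,-1.8,-0.55,1]
    - [0,0,-1.8,-0.68,1]
    - [0,0,-1.8,-0.72,1]
    - [0,0,-1.8,-0.72,1]

```text
t: 29.75
ee_pos: [616.1, 181.8, 122.8]
orientation: [1.094, 1.228, -1.133]
ft_force: [-4.3, -0.8, 12.1]
width: 14.1
```

Request:
move_arm:
  rows:
    - [0,0,-1.5,-0.06,1]
    - [0,0,-1.5,-0.12,1]
    - [0,0,-1.5,-0.18,1]
    - [0,0,-1.5,-0.2,1]
    - [0,0,-1.5,-0.2,1]

```text
t: 30.38
ee_pos: [614.4, 182.2, 122.7]
orientation: [1.235, 1.14, -1.284]
ft_force: [-11.3, 1.4, 14.2]
width: 14.4
```

```bash
python3 look.py 19 325 200 455 350; python3 - <<'E'
from h import *
from scipy.spatial.transform import Rotation as R
M=R.from_rotvec(ctrl.get_obs()['orientation']).as_matrix();print(M.round(3),'tool y yaw',np.arctan2(M[1,1],M[0,1]),'lid yaw est',np.arctan2(M[1,1],M[0,1])-np.pi/2)
E
```

```text
30.375 [614.4 182.2 122.7] [-11.3   1.4  14.2] [-0.02  2.04  0.68] x-axis [-0.    -0.042 -0.999]
[[-0.     0.997 -0.077]
 [-0.042 -0.077 -0.996]
 [-0.999  0.003  0.042]] tool y yaw -0.07709043507358898 lid yaw est -1.6478867618684856
```

View pics/s19.png

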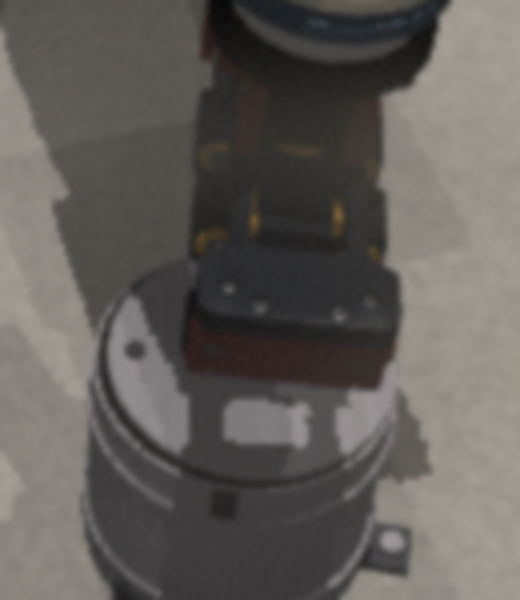

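```bash
python3 - <<'E'
from h import *
from scipy.optimize import least_squares
S=lambda p:(325+p[0]/4,200+p[1]/4)
sc=pl('scene',*S((135,348)),117)
L=[(103,350),(108,385),(125,415),(155,447),(200,473),(260,484),(320,475),(365,450)]
Q=np.array([pl('scene',*S(p),117) for p in L]);r=least_squares(lambda c:np.hypot(*(Q-c).T)-57,[615,181]);print(r.x,r.fun.round(1))
for c in (r.x,np.array([614.3,182])): print(sc,sc-c,np.hypot(*(sc-c)),np.arctan2(*(sc-c)[::-1]))
E
```

```text
[618.86768416 182.73406439] [ 0.8  0.3 -0.7 -0.5  0.2  0.1  0.1  0.3]
[612.70448564 137.68737381] [ -6.16319853 -45.04669057] 45.466354019323404 -1.7067700916554047
[612.70448564 137.68737381] [ -1.59551436 -44.31262619] 44.34134081851647 -1.606786642656628
```

The tool shows a 0.68 N m reaction and the lid yaw reads about -1.61, some 1.43 rad from the notch, so it's at the stop. Now easing up so the lugs rise into the seat at origin height 99 mm.

Request:
move_arm:
  rows:
    - [0.5,0,1,-0.02,1]
    - [0.5,0,2,-0.02,1]
    - [0.5,0,3,-0.02,1]
    - [0.5,0,4,-0.01,1]
    - [0.5,0,4,0,1]

```text
t: 31.05
ee_pos: [614.2, 182.3, 126.2]
orientation: [1.234, 1.141, -1.285]
ft_force: [-5.5, 2.4, 1.1]
width: 14.5
```

Request:
move_arm:
  rows:
    - [0,0,0.8,0,1]
    - [0,0,1.5,0,1]
    - [0,0,1.5,0,1]

```text
t: 31.42
ee_pos: [614.1, 182.3, 127.0]
orientation: [1.234, 1.142, -1.286]
ft_force: [-0.5, 1.9, -7.8]
width: 14.1
```

Request:
move_arm:
  rows:
    - [0,0,-0.4,-0.03,1]
    - [0,0,-0.4,-0.03,1]
    - [0,0,-0.4,-0.03,1]

```text
t: 31.8
ee_pos: [614.1, 182.3, 126.9]
orientation: [1.255, 1.127, -1.307]
ft_force: [-4.4, 2.2, 1.8]
width: 14.6
```

```bash
python3 look.py 20 325 200 455 350; python3 - <<'E'
from h import *
from scipy.spatial.transform import Rotation as R
M=R.from_rotvec(ctrl.get_obs()['orientation']).as_matrix();print('lid yaw est',np.arctan2(M[1,1],M[0,1])-np.pi/2)
E
```

```text
31.8 [614.1 182.3 126.9] [-4.4  2.2  1.8] [0.24 0.77 0.81] x-axis [-0.004 -0.042 -0.999]
lid yaw est -1.6772864253785917
```

View pics/scene20.png

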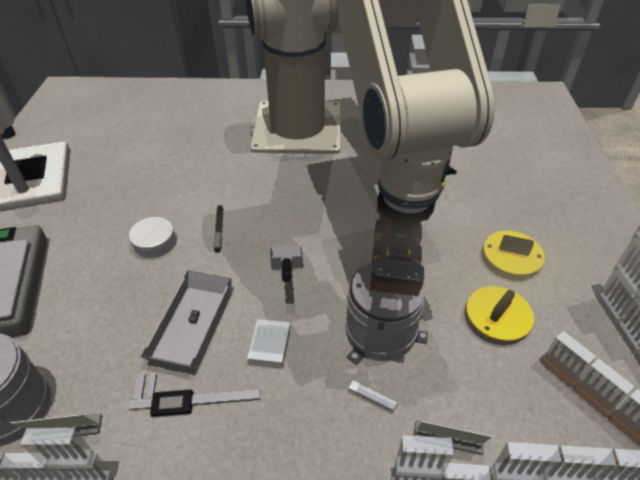

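View pics/s20.png

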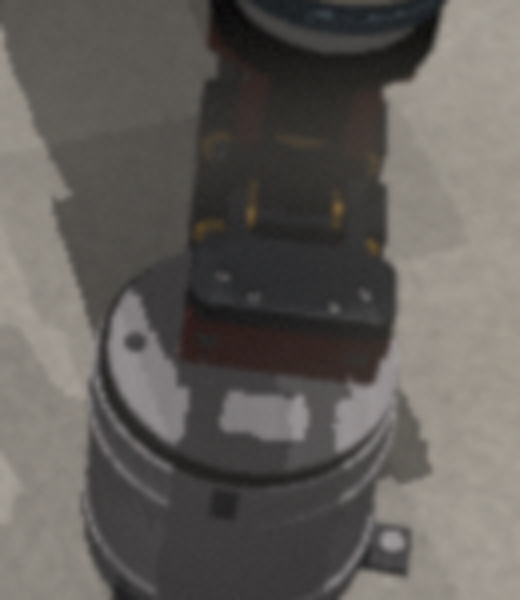

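Request:
move_arm:
  rows:
    - [0,0,0,0,1]
    - [0,0,0,0,1]
    - [0,0,0,0,1]
    - [0,0,0,0,1]

```text
t: 32.35
ee_pos: [614.1, 182.4, 126.9]
orientation: [1.255, 1.127, -1.308]
ft_force: [-4.0, 0.8, -0.2]
width: 14.7
```

```bash
python3 - <<'E'
from workcell import ctrl
o=ctrl.get_obs();print(o['t'],o['ee_pos'],o['ft_force'],o['moment'],o['width'],o['qpos'].round(2))
E
```

```text
32.35 [614.13123106 182.35236038 126.94461064] [-4.00257854  0.84506141 -0.2430057 ] [0.2633107 0.6715759 0.8273012] 14.727917323263627 [ 0.29  0.57  1.64 -0.05  0.95  0.42]
```

The state is steady: origin height about 99 mm, lid at the stop, bar gripped. Handing in.

```bash
python3 - <<'E'
from workcell import ctrl
print(ctrl.close_job()); o=ctrl.get_obs();print(o['t'],o['ee_pos'],o['ft_force'],o['width'])
E
```

```text
the job is handed in; nothing more can be done
None
the job is handed in; nothing more can be done
```

I scooped up four of the six offcuts, tipped them into the canister and laid the scoop back flat at its old spot. I then closed the canister with the grey lid, and the arm is still gripping its handle. The job was handed in at 32.4 s of the 72 s allowed.

**Offcuts:** two remain in the tray and I saw none loose on the bench or flange. I only saw two directly inside the canister. The other two are inferred, because part of the canister floor is hidden from both cameras.

**Scoop:** it reads level, with the tool at 37.8 mm when I let go against 38.0 mm at pick-up. The last picture shows it lying flat on the bench.

**Lid:**
- **Turn:** it turned about 1.43 rad clockwise (seen in the image) until it met the stop. The tool itself turned about 1.5 rad, so the handle is slightly twisted in the jaws: 14.7 mm opening on a 14 mm bar, holding about 0.8 N m against the stop.
- **Seat:** its origin is about 99 mm up, as it should be in the seat. An upward test pull of about 8 N did not lift it.

The two cameras disagreed by about 3–5 mm. I trusted the scene view, which agreed with the gripper to about 1 mm sideways.

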